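# Fetch the dropper bottle from behind the tall bottles

## Task

On the white caddy the small red-capped dropper bottle is hemmed in by three tall bottles. Clear all three tall ones into the yellow side tray, and only once they all stand there, put the red-capped dropper bottle into the red dish; then put each tall bottle back in the middle of the round mat of its own colour. Keep every bottle upright, and leave the black-capped dropper bottle alone.

Things in the scene. Friction and masses are not known exactly. Their poses are not given: they have to be found in the camera images.
- blue_bottle: Tall white round bottle with a blue band and a narrow blue cap. Straight body 48 mm across from the bottom to 100 mm up, then a shoulder and a 28 mm cap; 128 mm high. Origin: centre of its underside. Loose, 0.16 to 0.29 kg; starts upright on the mat of its colour, its underside 10 mm above the table.
- green_canister: Tall white round canister with a green band and a flat green lid. 48 mm across over its whole height of 120 mm. Origin: centre of its underside. Loose, 0.16 to 0.29 kg; starts upright on the mat of its colour, its underside 10 mm above the table. (the 'green bottle' of the three)
- orange_bottle: Tall brown round bottle with an orange band and an orange cap. Straight body 48 mm across from the bottom to 100 mm up, then a 36 mm cap; 122 mm high. Origin: centre of its underside. Loose, 0.16 to 0.29 kg; starts upright on the mat of its colour, its underside 10 mm above the table.
- red_dropper: Small white round dropper bottle with a red cap and band: body 32 mm across up to 42 mm, then the tapering cap; 64 mm high. Origin: centre of its underside. Loose, 45 g. Starts upright on the caddy, its underside 8 mm above the table, with the tall bottles left, right and in front of it, about 60 mm from centre to centre; the caddy's 58 mm high back wall stands 80 mm behind it.
- black_dropper: Same kind of small bottle as the red-capped one, but with a black cap and band: 32 mm across, 64 mm high, standing on the table away from the caddy. Origin: centre of its underside. To be left alone.
- mat_blue: Blue disc, 72 mm across, 2 mm thick, fixed on the caddy; its origin is the centre of its underside, 8 mm above the table, so its top is 10 mm above the table. At the start the tall blue bottle stands on it (to within 4 mm of its centre) and hides all but its blue rim. Its x axis points along the caddy from its open front to its back wall.
- mat_green: Green disc, 72 mm across, 2 mm thick, fixed on the caddy; its origin is the centre of its underside, 8 mm above the table, so its top is 10 mm above the table. At the start the tall green canister stands on it (to within 4 mm of its centre) and hides all but its green rim. Its x axis points along the caddy from its open front to its back wall.
- mat_orange: Orange disc, 72 mm across, 2 mm thick, fixed on the caddy; its origin is the centre of its underside, 8 mm above the table, so its top is 10 mm above the table. At the start the tall orange bottle stands on it (to within 4 mm of its centre) and hides all but its orange rim. Its x axis points along the caddy from its open front to its back wall.
- side_tray: Empty open yellow tray, fixed on the table, 150 mm (its x) by 280 mm (its y) outside, walls 5 mm thick and 25 mm high, inner floor 5 mm above the table. Origin: centre of its underside. The side area for the three tall bottles; they fit in one row along its y axis.
- red_dish: Small round red dish fixed on the table, 56 mm across, rim 14 mm high, wall 4 mm, so 47 mm or more free inside; inner floor 4 mm above its underside. Origin: centre of its underside. The red-capped dropper bottle belongs in it.

How it is judged:
On the way, in this order (a step that is already met when the one before it is completed fails the run):
1. all three tall bottles stand upright and released in the side tray (x of blue_bottle in the frame of side_tray between -0.056 and 0.056 m and y of blue_bottle in the frame of side_tray between -0.121 and 0.121 m and z of each of blue_bottle, green_canister, orange_bottle in the frame of side_tray below 0.015 m and angle between each of blue_bottle, green_canister, orange_bottle's own z axis and vertical below 0.15 rad and linear speed of each of blue_bottle, green_canister, orange_bottle below 0.05 m/s and contact force between each of blue_bottle, green_canister, orange_bottle and the fingers below 0.2 N and x of green_canister in the frame of side_tray between -0.056 and 0.056 m and y of green_canister in the frame of side_tray between -0.121 and 0.121 m and x of orange_bottle in the frame of side_tray between -0.056 and 0.056 m and y of orange_bottle in the frame of side_tray between -0.121 and 0.121 m), for 0.2 s.
2. the red-capped dropper bottle stands in the red dish while the three tall bottles are in the side tray (all of step 1 and horizontal distance between red_dropper and red_dish below 0.0115 m and z of red_dropper in the frame of red_dish below 0.01 m and angle between red_dropper's own z axis and vertical below 0.1 rad and linear speed of red_dropper below 0.02 m/s), for 0.2 s.
At the end, for the whole second after the job is handed in: Each tall bottle stands upright and at rest on the mat of its own colour, its axis within 12 mm of the mat's centre, and the red-capped dropper bottle stands upright and at rest in the red dish, on its floor (axis within 11.5 mm of the dish's centre, wherever it stands on that floor) (horizontal distance between blue_bottle and mat_blue below 0.012 m and z of blue_bottle in the frame of mat_blue below 0.008 m and angle between each of blue_bottle, green_canister, orange_bottle, red_dropper's own z axis and vertical below 0.1 rad and linear speed of each of blue_bottle, green_canister, orange_bottle, red_dropper below 0.02 m/s and horizontal distance between green_canister and mat_green below 0.012 m and z of green_canister in the frame of mat_green below 0.008 m and horizontal distance between orange_bottle and mat_orange below 0.012 m and z of orange_bottle in the frame of mat_orange below 0.008 m and horizontal distance between red_dropper and red_dish below 0.0115 m and z of red_dropper in the frame of red_dish below 0.01 m); the robot touches nothing.
It fails at once if a bottle is tipped by more than about 40 degrees (angle between any of blue_bottle, green_canister, orange_bottle, red_dropper's own z axis and vertical above 0.7 rad).
It fails at once if the black-capped dropper bottle is moved by more than 15 mm or tipped (distance of black_dropper from where it was at the start of the episode above 0.015 m or angle between black_dropper's own z axis and vertical above 0.5 rad).
It also fails if it takes over 138 s, if anything falls off the work surface, if the arm or the gripper's body presses on something with over 40 N, if the wrist force passes 120 N, or if a joint passes its speed limit or range.

## Robot

A 6-joint arm with a two-finger parallel gripper is mounted at the origin on the work surface. World frame = base frame: x ahead of the robot, y to its left, z up, the work surface at z = 0. Lengths are in m, angles in rad, forces in N, time in s.
With the tool pointing down it reaches from about 0.375 to 0.975 m from the base axis. Payload 3.8 kg.
Tool frame: the origin (TCP) lies on the centre line of the jaws, within the pads' length; the fingertips stand 17 mm ahead of it and the grasp point (between the pads) lies 2 mm behind it; z points along the fingers, y is the direction in which the jaws open and shut (so a half turn about z gives the same grasp; the last joint's range is limited). The gripper opens to 85 mm and grips with 20 to 120 N. Pads are 22 mm wide; open, the fingers measure 114 mm over their backs; the gripper's body (76 mm by 85 mm) begins 54 mm behind the grasp point. The pads swing forward as they close: fully open they stand 13 mm farther back than shut.
Start: joints at [1.07, 0.264, 1.604, -0, 1.274, -0.037], TCP at [0.302, 0.604, 0.248] pointing down, gripper open.
Joint ranges: [-2.63, 2.63], [-0.94, 2.18], [0.31, 2.57], [-1.31, 4.45], [0, 2.66], [-2.55, 2.55]. Speed limits (rad/s): [2.57, 2.57, 3.14, 3.14, 3.14, 3.14].

## Interface

Orientations are given as [roll, pitch, yaw] about the fixed x, y, z axes, in that order (R = Rz(yaw) Ry(pitch) Rx(roll)).
In Python, from plant import env, vision, workorder gives the robot as it stands.
- The arm moves only by the tool servo_tool, never from a script. Its argument "increments" is one flat list of numbers, 5 for each row, row after row: the closure, from 0 (fully open) to 1 (shut), then the shift along the tool's x, y, z in units of 0.15 m (1.0 is 0.15 m), then the turn about the tool's z in units of 360 degrees (1.0 is 360 degrees). In form: [jaw, tx, ty, tz, twist, jaw, tx, ty, tz, twist, ...]. A call has 1 to 12 rows; each row is the pose to reach, as a shift and turn from the pose commanded when the call began, along the tool's axes at that moment, turning the shorter way round; what a row does not reach only later rows make up. A row lasts 1/10 s, in which the tool goes at most 50 mm and 8.59 degrees, less where a joint would pass 70% of its speed; a pose out of reach is approached as far as the arm can. A call with a number of a shift or a turn outside -1 to 1 is refused whole. A call with a gripper value outside its range is refused whole. The fingers move at their own pace and stop on an object; "squeeze" is the grip in N (left out, the last holds). Time passes only in rows, so rows that repeat a pose let the fingers close. It gives the time, the measured TCP pose, the force and the opening at its end, in the units of the state.
- env.get_state(): the state, without advancing time (a new reading comes with each control period).
- vision.snapshot(name): name is "side" or "top" or "wrist"; returns the picture (384x512x3 uint8, blue, green, red); there is no depth.
- vision.camera_params(name): a dict with "fx", "fy", "cx", "cy" (pixels), "D" ([k1, k2, p1, p2, k3] as OpenCV has them; the pictures are not rectified), "eye" and "attitude" of the camera in the world. Camera axes: x right, y up, looking along -z (the intrinsics and any distortion apply to the point x, -y, -z); pixel columns grow to the right and rows downward; lengths in m; the calibration is good to about 2 mm. A picture is of the moment at which its call begins: read the wrist's pose just before it. camera_params takes no time and is no camera call; for the wrist camera it gives the pose at the moment of the call.
- workorder.close_job(): hands the job in, once; it reports no verdict.
The state is a dict: "time_s": time; "qpos": joint angles; "dq": joint speeds; "effort": joint torques, N m; "tool_pos": TCP position; "tcp_rot": TCP orientation; "force": force on the tool from outside, world axes, zero at the start; "ft_torque": the same for the moment, N m; "grip_width": finger opening in m.
Only numpy, scipy, OpenCV 4.12 (cv2) and the standard library are available. Lean on these libraries where they do the work, as an engineer would, in place of code of your own. Each camera call takes 0.05 s, during which the arm holds its last target.

## Working session

There is one attempt and no reset: what is moved stays moved. The work goes in short steps, Python scripts to look and compute and a tool call to move; the robot and the scene stay as the last step left them, time stands still between calls to the robot, and variables do not carry over. Pictures are saved under pics/ and viewed, and the job is handed in when it is done.

Besides the shell and the picture viewer there is one more tool, called after "Call:" by a JSON object that holds its "method" and its "body". servo_tool: Moves the arm, as the interface text tells. Its arguments: {"type":"object","properties":{"increments":{"type":"array"},"squeeze":{"type":"number"}},"required":["increments"]}

```bash
ls; mkdir -p pics; python3 - <<'E'
from plant import env, vision
import cv2
s=env.get_state(); print(s)
for n in ["side","top","wrist"]:
    p=vision.camera_params(n); print(n,p)
    cv2.imwrite(f"pics/{n}0.png",vision.snapshot(n))
E
```

```text
pics
{'time_s': 0.0, 'qpos': array([ 1.07009368e+00,  2.64778195e-01,  1.60538945e+00,  1.97692164e-05,
        1.27366815e+00, -3.68922119e-02]), 'dq': array([-0.00153491,  0.00114758, -0.00010368, -0.00048086,  0.00094033,
       -0.00141838]), 'effort': array([-1.28082531e-03, -5.15128005e+01, -3.67308497e+01, -3.42205085e-04,
        1.31091071e-02, -2.94793028e-05]), 'tool_pos': array([0.30162737, 0.60308779, 0.24693674]), 'tcp_rot': array([-3.13935173e+00, -1.01612730e-04,  2.67777630e+00]), 'force': array([ 0.40428127, -0.64913334, -0.48532402]), 'ft_torque': array([ 0.02871491, -0.06629885,  0.05683308]), 'grip_width': 0.08528824254227728}
side {'fx': 395.52390170427157, 'fy': 395.52390170427157, 'cx': 258.1419333616452, 'cy': 190.1561264735054, 'D': array([-0.10619884,  0.        ,  0.        ,  0.        ,  0.        ]), 'eye': array([0.41369781, 0.47918534, 0.58241145]), 'attitude': array([ 0.78122908, -0.01673275, -2.81016381])}
top {'fx': 477.49542453552164, 'fy': 477.49542453552164, 'cx': 252.6245092798497, 'cy': 196.4047503252103, 'D': array([-0.05809821,  0.        ,  0.        ,  0.        ,  0.        ]), 'eye': array([ 0.46659968, -0.00786008,  1.21783838]), 'attitude': array([ 0.08893749,  0.01220805, -1.54664726])}
wrist {'fx': 324.7269561263197, 'fy': 324.7269561263197, 'cx': 250.969079400597, 'cy': 188.27111726832553, 'D': array([-0.02944841,  0.        ,  0.        ,  0.        ,  0.        ]), 'eye': array([0.22769576, 0.64144902, 0.37197996]), 'attitude': array([-0.32322412,  0.00138683,  1.10616777])}
```

View pics/side0.png

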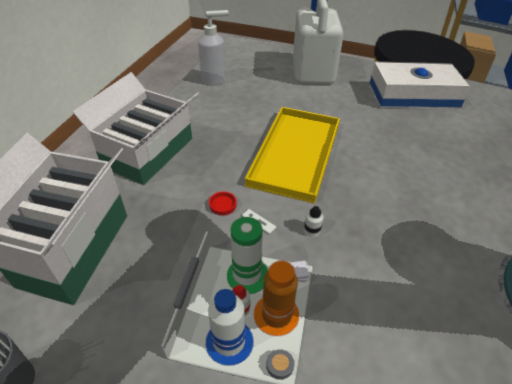

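View pics/top0.png

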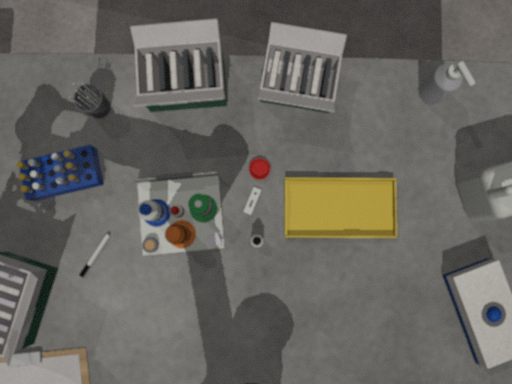

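View pics/wrist0.png

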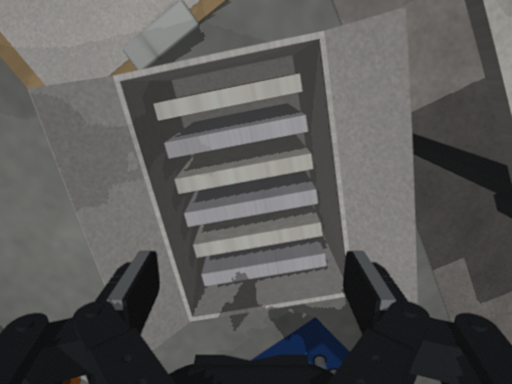

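The side view shows green around (247,235), orange (280,285), blue (228,320), the red dropper (240,295), the dish (223,203), the black dropper (315,217) and the tray (295,152). The top view shows the caddy near (180,215) and the tray at (340,207). The open front faces the robot and the back wall is at +x.

Next I'll write the helpers and enlarge crops to pick points.

```bash
cat > h.py <<'E'
import numpy as np, cv2
from scipy.spatial.transform import Rotation as R
from plant import env, vision
def cam(n):
    p=vision.camera_params(n)
    K=np.array([[p['fx'],0,p['cx']],[0,p['fy'],p['cy']],[0,0,1]]); return K,np.array(p['D']),np.array(p['eye']),R.from_euler('xyz',p['attitude']).as_matrix()
F=np.diag([1,-1,-1.])
def ray(c,uv):
    K,D,e,A=c
    q=cv2.undistortPoints(np.array([[uv]],float),K,D)[0,0]
    d=A@F@np.array([q[0],q[1],1]); return e,d/np.linalg.norm(d)
def onz(c,uv,z):
    e,d=ray(c,uv); return e+d*(z-e[2])/d[2]
def tri(cs,uvs):
    M=np.zeros((3,3));b=np.zeros(3);L=[]
    for c,uv in zip(cs,uvs):
        e,d=ray(c,uv);P=np.eye(3)-np.outer(d,d);M+=P;b+=P@e;L.append((P,e))
    x=np.linalg.solve(M,b); return x,[np.linalg.norm(P@(x-e)) for P,e in L]
def proj(c,X):
    K,D,e,A=c
    Xc=(F@A.T@(np.atleast_2d(X)-e).T).T
    return cv2.projectPoints(Xc[:,None],np.zeros(3),np.zeros(3),K,D)[0][:,0]
def crop(im,x0,y0,w,h,s,name):
    o=cv2.resize(im[y0:y0+h,x0:x0+w],None,fx=s,fy=s,interpolation=cv2.INTER_CUBIC)
    for i in range(0,w,10): cv2.line(o,(i*s,0),(i*s,4 if i%50 else 12),(255,0,255),1)
    for i in range(0,h,10): cv2.line(o,(0,i*s),(4 if i%50 else 12,i*s),(255,0,255),1)
    cv2.imwrite(name,o)
E
python3 - <<'E'
from h import *
t=cv2.imread('pics/top0.png');s=cv2.imread('pics/side0.png')
crop(t,120,150,160,110,5,'pics/tc.png')
crop(s,160,180,180,200,3,'pics/sc.png')
c=cam('top')
for n,uv,z in [('tray',(340.5,207.5),.025),('dish',(259.5,168),.014),('black',(257,240),.064)]: print(n,onz(c,uv,z))
for uv in [(285,178),(395,178),(397,237),(285,237)]: print('tray',onz(c,uv,.025))
E
```

```text
tray [ 0.54979767 -0.2112641   0.025     ]
dish [ 0.64652888 -0.00631675  0.014     ]
black [ 0.46402905 -0.00436916  0.064     ]
tray [ 0.62094201 -0.07104047  0.025     ]
tray [ 0.62744048 -0.34847469  0.025     ]
tray [ 0.47926074 -0.35326681  0.025     ]
tray [ 0.47303938 -0.07374906  0.025     ]
```

View pics/tc.png

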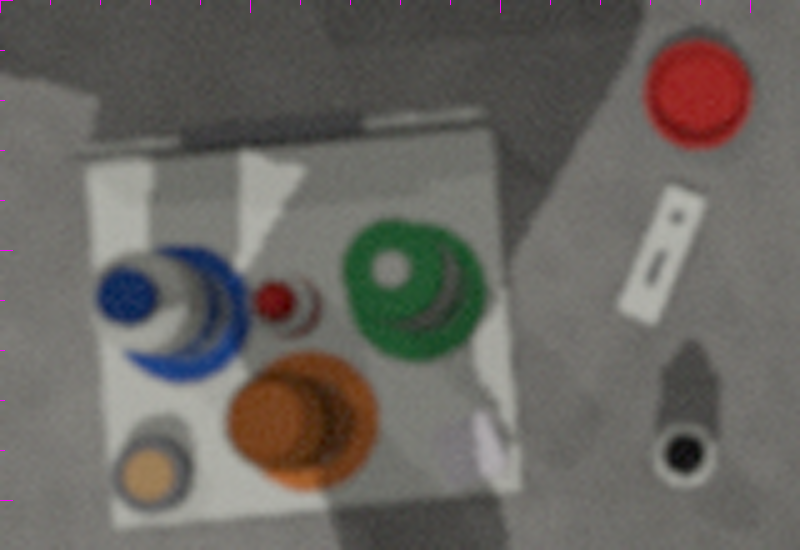

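View pics/sc.png

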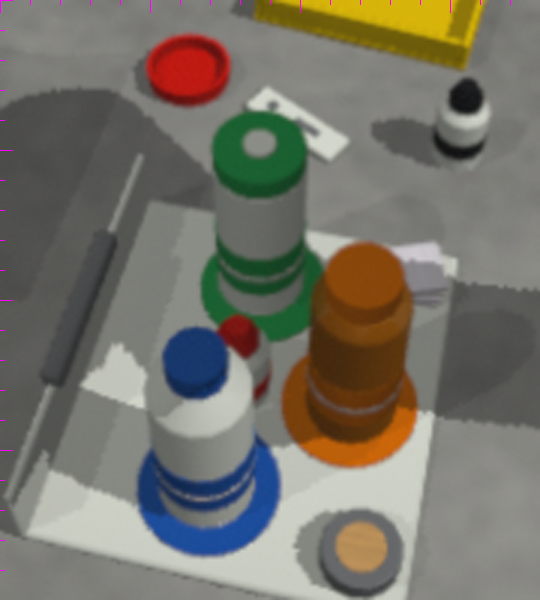

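```bash
python3 - <<'E'
from h import *
a,b=cam('top'),cam('side')
for n,u,v in [('green',(198.4,203.8),(246.7,227.7)),('orange',(173.6,234),(281.7,270.7)),('blue',(145.6,209.2),(225,297)),('red',(174.8,210),(239.3,289.3)),('dish',(259.6,168.6),(222.7,202))]:
    print(n,tri([a,b],[u,v]))
for n,u in [('blue',(156.4,212.6)),('green',(203.6,208.6)),('orange',(181.8,234.2))]: print('mat',n,onz(a,u,.010))
E
```

```text
green (array([0.54331595, 0.13148421, 0.12953477]), [np.float64(0.00012973630387195844), np.float64(0.00012973630387212024)])
orange (array([0.47303343, 0.18591652, 0.12967768]), [np.float64(2.4953696685716326e-05), np.float64(2.4953696685624372e-05)])
blue (array([0.52809799, 0.25138997, 0.13553411]), [np.float64(0.00029591336187068123), np.float64(0.00029591336187050575)])
red (array([0.53143787, 0.19662063, 0.06534649]), [np.float64(0.0001175613344213407), np.float64(0.00011756133442138069)])
dish (array([ 0.64542792, -0.00670341,  0.0087143 ]), [np.float64(0.0003598778511204681), np.float64(0.00035987785112045497)])
mat blue [0.5269192  0.25328482 0.01      ]
mat green [0.53998096 0.13317279 0.01      ]
mat orange [0.47379476 0.18636273 0.01      ]
```

Call:
{"method": "servo_tool", "body": {"increments": [0, -0.22, -0.17, -0.1, 0.022, 0, -0.44, -0.34, -0.2, 0.044, 0, -0.66, -0.51, -0.3, 0.066, 0, -0.88, -0.68, -0.35, 0.088, 0, -0.88, -0.68, -0.35, 0.11, 0, -0.88, -0.68, -0.35, 0.132, 0, -0.88, -0.68, -0.35, 0.154, 0, -0.88, -0.68, -0.35, 0.1762, 0, -0.88, -0.68, -0.35, 0.1762]}}

```text
time_s: 1.05
tool_pos: [0.3743, 0.4531, 0.3004]
tcp_rot: [-3.141, 0.001, 1.57]
force: [0.1, 0.7, -0.3]
grip_width: 0.0854
```

Call:
{"method": "servo_tool", "body": {"increments": [0, -0.3, 0.3, 0, 0, 0, -0.6, 0.6, 0, 0, 0, -0.9, 0.9, 0, 0, 0, -1, 0.97, 0, 0]}}

```text
time_s: 1.45
tool_pos: [0.5148, 0.309, 0.3006]
tcp_rot: [3.141, -0.0, 1.575]
force: [0.9, 0.8, -1.1]
grip_width: 0.0854
```

Call:
{"method": "servo_tool", "body": {"increments": [0, -0.3, 0, 0, 0, 0, -0.6, 0, 0, 0, 0, -0.9, 0, 0, 0, 0, -0.95, 0, 0, 0, 0, -0.95, 0, 0, 0, 0, -0.95, 0, 0, 0]}}

```text
time_s: 2.05
tool_pos: [0.5139, 0.1684, 0.3008]
tcp_rot: [3.142, -0.001, 1.572]
force: [-0.0, -0.7, 0.1]
grip_width: 0.0857
```

```bash
python3 - <<'E'
from h import *
import pickle
s=env.get_state(); c=cam('wrist'); im=vision.snapshot('wrist')
cv2.imwrite('pics/w1.png',im); pickle.dump(c,open('w1.pkl','wb'))
crop(im,0,0,512,384,1,'pics/w1g.png')
print(s['tool_pos'],s['tcp_rot'],c[2])
for n,X in dict(blue=(.528,.252,.138),green=(.542,.132,.13),orange=(.473,.186,.132),red=(.531,.195,.072)).items(): print(n,proj(c,np.array(X)))
E
```

```text
[0.5138654  0.16836003 0.30080628] [ 3.14152079e+00 -8.09404002e-04  1.57205498e+00] [0.51292738 0.25161598 0.4257822 ]
blue [[268.93459647  79.74844164]]
green [[280.63019751 208.45609844]]
orange [[207.75789564 154.87696822]]
red [[267.61708048 134.73620845]]
```

View pics/w1.png

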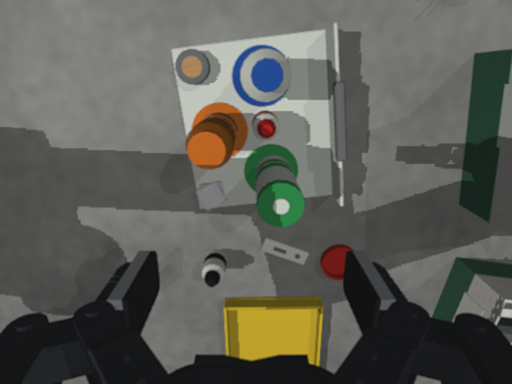

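The wrist view shows the blue cap at (267,75), red cap (267,129), orange cap (208,149), green lid (281,206), dish (338,262) and black dropper (213,273). The rows sit a few pixels above my prediction, so I'm fitting more carefully.

```bash
python3 - <<'E'
from h import *
im=cv2.imread('pics/w1.png')
crop(im,165,20,180,215,3,'pics/w1c.png')
crop(im,195,235,170,70,4,'pics/w1d.png')
E
```

```text
(no output)
```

View pics/w1c.png

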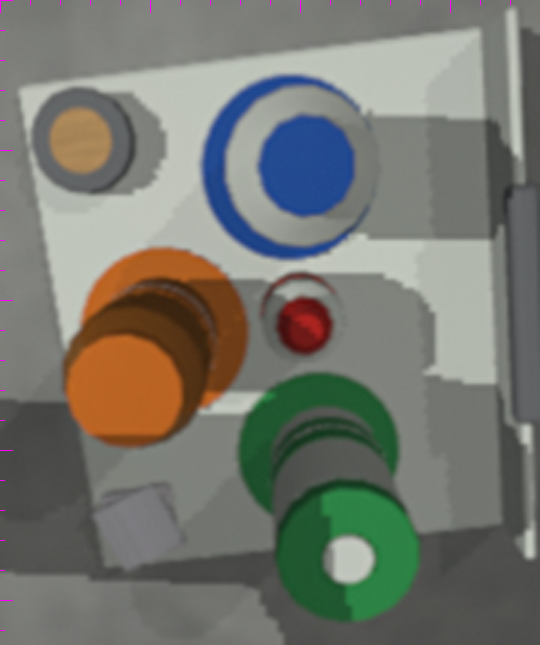

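View pics/w1d.png

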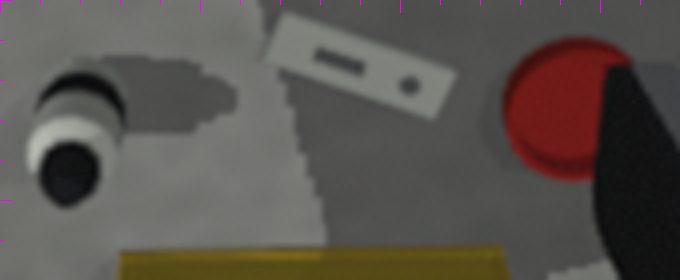

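```bash
python3 - <<'E'
from h import *
import pickle
a,b=cam('top'),cam('side');c=pickle.load(open('w1.pkl','rb'))
for n,u,v,w,z in [('green',(198.4,203.8),(246.7,227.7),(280.7,204.3),.13),('orange',(173.6,234),(281.7,270.7),(206.7,150),.132),('blue',(145.6,209.2),(225,297),(267.3,75),.138),('red',(174.8,210),(239.3,289.3),(266.3,128.3),.072)]:
    print(n,*[np.round(onz(k,p,z)[:2],4) for k,p in zip((a,b,c),(u,v,w))],tri([a,b,c],[u,v,w]))
for n,u,w in [('blue',(156.4,212.6),(263.3,75.7)),('green',(203.6,208.6),(271.3,171)),('orange',(181.8,234.2),(219.8,130.3))]: print('mat',n,onz(a,u,.010),onz(c,w,.01))
E
```

```text
green [0.5434 0.1315] [0.5431 0.1318] [0.5419 0.1364] (array([0.54299186, 0.13278035, 0.12825615]), [np.float64(0.0012220592838591135), np.float64(0.0018382646074956775), np.float64(0.002823145335082243)])
orange [0.473  0.1855] [0.4727 0.1874] [0.4722 0.1906] (array([0.47260348, 0.18747744, 0.12982605]), [np.float64(0.0016240765381116188), np.float64(0.0012671971522429976), np.float64(0.0026935685234786644)])
blue [0.5277 0.2507] [0.5278 0.2527] [0.5266 0.2558] (array([0.52742167, 0.25310541, 0.13698859]), [np.float64(0.0021154416424991646), np.float64(0.0009507923675718246), np.float64(0.0028316301162224734)])
red [0.5312 0.1955] [0.5298 0.2002] [0.5295 0.202 ] (array([0.53080784, 0.19826746, 0.06565238]), [np.float64(0.0018061074113953951), np.float64(0.001349202863376224), np.float64(0.002974231881603831)])
mat blue [0.5269192  0.25328482 0.01      ] [0.52778512 0.25685243 0.01      ]
mat green [0.53998096 0.13317279 0.01      ] [0.53984045 0.13696365 0.01      ]
mat orange [0.47379476 0.18636273 0.01      ] [0.47309239 0.19072568 0.01      ]
```

Call:
{"method": "servo_tool", "body": {"increments": [0, -0.12, 0.1, 0.2, 0, 0, -0.23, 0.19, 0.45, 0, 0, -0.23, 0.19, 0.6, 0, 0, -0.23, 0.19, 0.6, 0, 0, -0.23, 0.19, 0.6, 0, 0, -0.23, 0.19, 0.6, 0]}}

```text
time_s: 2.7
tool_pos: [0.5434, 0.1344, 0.2128]
tcp_rot: [3.139, -0.001, 1.573]
force: [-0.9, -0.0, -0.3]
grip_width: 0.0851
```

```bash
python3 - <<'E'
from h import *
s=env.get_state(); print(s['tool_pos'],s['tcp_rot'])
c=cam('wrist'); im=vision.snapshot('wrist'); cv2.imwrite('pics/w2.png',im)
print(proj(c,np.array([[.5425,.134,.13],[.5433,.1315,.13]])))
E
```

```text
[0.54339925 0.13442896 0.21275421] [ 3.13859985e+00 -7.68841945e-04  1.57251932e+00]
[[250.71217885 207.9956225 ]
 [251.8678794  211.35708524]]
```

View pics/w2.png

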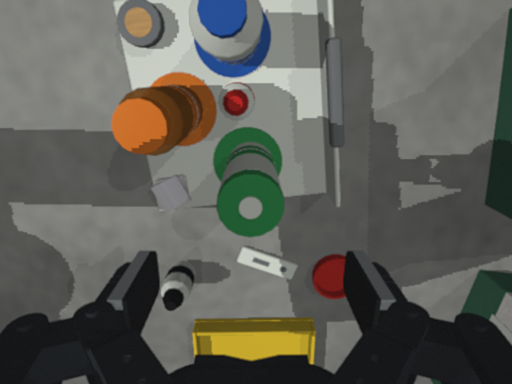

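The green lid is centred at about (250,204), midway between the fingertips at columns 145 and 355, so I can descend.

Call:
{"method": "servo_tool", "body": {"increments": [0, 0, 0, 0.15, 0, 0, 0, 0, 0.3, 0, 0, 0, 0, 0.45, 0, 0, 0, 0, 0.6, 0, 0, 0, 0, 0.7, 0, 0, 0, 0, 0.8, 0, 0, 0, 0, 0.8, 0, 0, 0, 0, 0.8, 0]}}

```text
time_s: 3.55
tool_pos: [0.5427, 0.1332, 0.0912]
tcp_rot: [3.141, -0.0, 1.571]
force: [0.5, 0.1, 0.7]
grip_width: 0.0856
```

Call:
{"method": "servo_tool", "body": {"increments": [0.2, 0, 0, 0, 0, 0.4, 0, 0, 0, 0, 0.6, 0, 0, 0, 0, 0.8, 0, 0, 0, 0, 0.8, 0, 0, 0, 0, 0.8, 0, 0, 0, 0, 0.8, 0, 0, 0, 0], "squeeze": 40}}

```text
time_s: 4.25
tool_pos: [0.5432, 0.1333, 0.092]
tcp_rot: [3.14, -0.0, 1.571]
force: [-0.6, 0.6, 6.2]
grip_width: 0.047
```

```bash
python3 - <<'E'
from h import *
s=env.get_state(); print(s['tool_pos'],s['tcp_rot'],s['force'],s['grip_width'])
im=vision.snapshot('side'); crop(im,160,160,180,200,3,'pics/s1.png')
E
```

```text
[0.54321202 0.13332112 0.09199594] [ 3.13969800e+00 -4.46674535e-04  1.57060245e+00] [-0.62606222  0.58253682  6.15233137] 0.04703713236038586
```

View pics/s1.png

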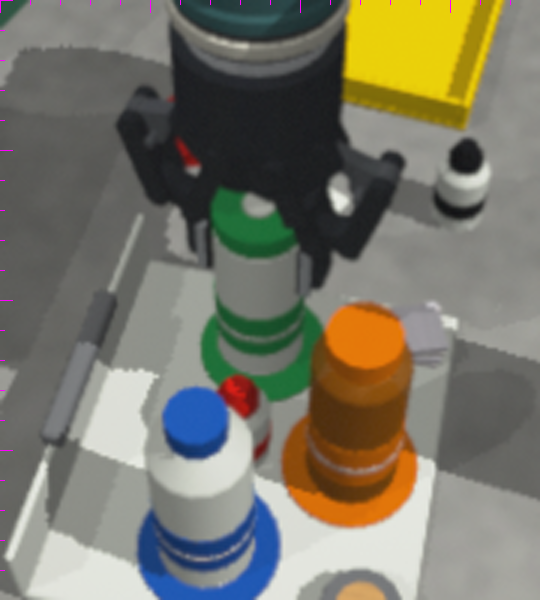

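Call:
{"method": "servo_tool", "body": {"increments": [0.8, 0, 0, -0.08, 0, 0.8, 0, 0, -0.2, 0, 0.8, 0, 0, -0.37, 0, 0.8, 0, 0, -0.55, 0, 0.8, 0, 0, -0.7, 0, 0.8, 0, 0, -0.75, 0, 0.8, -0.08, 0, -0.75, 0, 0.8, -0.24, 0, -0.75, 0, 0.8, -0.42, 0, -0.75, 0, 0.8, -0.62, 0, -0.75, 0, 0.8, -0.82, 0, -0.75, 0, 0.8, -1, 0, -0.75, 0]}}

```text
time_s: 5.5
tool_pos: [0.5405, -0.0189, 0.2009]
tcp_rot: [-3.138, 0.0, 1.57]
force: [-0.3, 0.8, -2.0]
grip_width: 0.0467
```

Call:
{"method": "servo_tool", "body": {"increments": [0.8, -0.2, 0, 0, 0, 0.8, -0.4, 0, 0, 0, 0.8, -0.6, 0, 0, 0, 0.8, -0.8, 0, 0, 0, 0.8, -1, 0, 0, 0]}}

```text
time_s: 6.0
tool_pos: [0.5403, -0.1684, 0.2008]
tcp_rot: [-3.138, -0.001, 1.57]
force: [-0.2, 0.7, -1.4]
grip_width: 0.0465
```

Call:
{"method": "servo_tool", "body": {"increments": [0.8, -0.2, 0.02, 0, 0, 0.8, -0.4, 0.05, 0, 0, 0.8, -0.6, 0.06, 0, 0, 0.8, -0.74, 0.06, 0, 0, 0.8, -0.82, 0.06, 0, 0, 0.8, -0.82, 0.06, 0, 0, 0.8, -0.82, 0.06, 0, 0, 0.8, -0.82, 0.06, 0, 0]}}

```text
time_s: 6.8
tool_pos: [0.551, -0.2887, 0.2028]
tcp_rot: [-3.141, -0.001, 1.572]
force: [0.4, -0.5, -3.1]
grip_width: 0.0469
```

```bash
python3 - <<'E'
from h import *
s=env.get_state(); print(s['tool_pos'],s['tcp_rot'],s['force'],s['grip_width'])
im=vision.snapshot('side'); cv2.imwrite('pics/s2.png',im)
im=vision.snapshot('top'); cv2.imwrite('pics/t2.png',im)
E
```

```text
[ 0.5509562  -0.28873911  0.20275996] [-3.14068730e+00 -9.57103524e-04  1.57150727e+00] [ 0.44190208 -0.48900175 -3.1452615 ] 0.04693612043847291
```

View pics/s2.png

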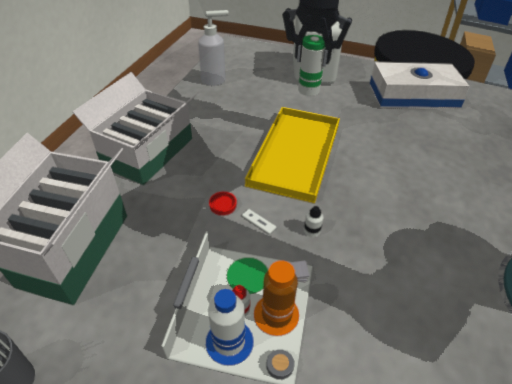

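View pics/t2.png

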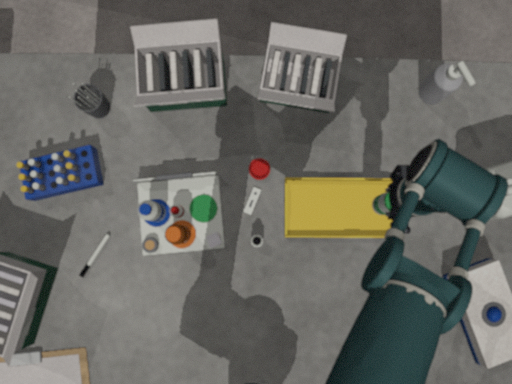

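Green is upright in the jaws above the tray's far end, and the green mat is now clear at (203,208) in the top view. Lowering it.

Call:
{"method": "servo_tool", "body": {"increments": [0.8, 0, 0, 0.12, 0, 0.8, 0, 0, 0.26, 0, 0.8, 0, 0, 0.4, 0, 0.8, 0, 0, 0.54, 0, 0.8, 0, 0, 0.64, 0, 0.8, 0, 0, 0.7, 0, 0.8, 0, 0, 0.74, 0, 0.8, 0, 0, 0.76, 0, 0.8, 0, 0, 0.77, 0, 0.8, 0, 0, 0.77, 0]}}

```text
time_s: 7.9
tool_pos: [0.5517, -0.2902, 0.0884]
tcp_rot: [3.141, 0.001, 1.571]
force: [-0.1, -0.2, -2.0]
grip_width: 0.0472
```

```bash
python3 - <<'E'
from h import *
s=env.get_state(); print(s['tool_pos'],s['tcp_rot'],s['force'],s['grip_width'])
im=vision.snapshot('side'); crop(im,230,40,130,170,4,'pics/s3.png')
E
```

```text
[ 0.5517013  -0.2901638   0.08840357] [3.14066579e+00 5.28930846e-04 1.57063645e+00] [-0.06711299 -0.22293825 -2.01851688] 0.047165133661407725
```

View pics/s3.png

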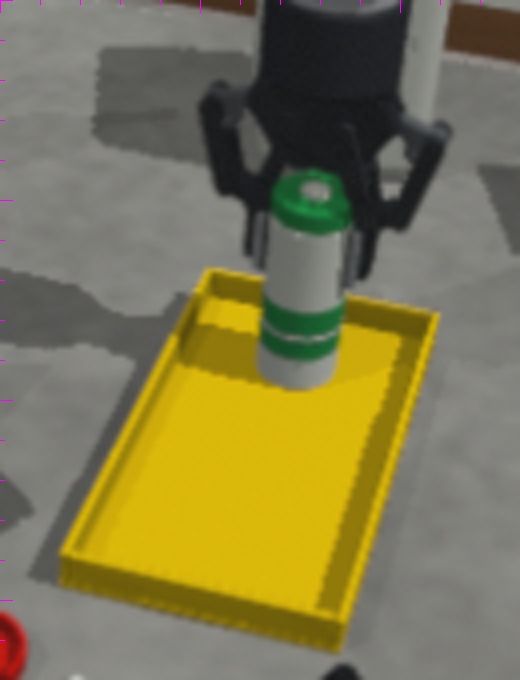

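Green hangs just above the tray floor, well inside the walls. Lowering until it makes contact, then releasing.

Call:
{"method": "servo_tool", "body": {"increments": [0.8, 0, 0, 0.01, 0, 0.8, 0, 0, 0.02, 0, 0.8, 0, 0, 0.02, 0]}}

```text
time_s: 8.25
tool_pos: [0.552, -0.2905, 0.087]
tcp_rot: [3.14, 0.001, 1.571]
force: [-3.3, 1.4, 6.5]
grip_width: 0.047
```

Call:
{"method": "servo_tool", "body": {"increments": [0.4, 0, 0, 0, 0, 0.2, 0, 0, 0, 0, 0, 0, 0, 0, 0, 0, 0, 0, 0, 0, 0, 0, 0, 0, 0, 0, 0, 0, -0.1, 0, 0, 0, 0, -0.3, 0, 0, 0, 0, -0.55, 0, 0, 0, 0, -0.8, 0, 0, 0, 0, -0.8, 0]}}

```text
time_s: 9.25
tool_pos: [0.5552, -0.2921, 0.2136]
tcp_rot: [3.13, 0.007, 1.571]
force: [0.9, -0.7, 0.3]
grip_width: 0.0855
```

```bash
python3 - <<'E'
from h import *
s=env.get_state(); print(s['tool_pos'],s['tcp_rot'],s['force'],s['grip_width'])
c=cam('wrist');im=vision.snapshot('wrist'); cv2.imwrite('pics/w4.png',im)
import pickle; pickle.dump(c,open('w4.pkl','wb'))
im=vision.snapshot('side'); crop(im,230,40,130,170,4,'pics/s4.png')
E
```

```text
[ 0.55519825 -0.29210872  0.21357906] [3.12986651 0.00681536 1.57073882] [ 0.91318876 -0.72603105  0.28198647] 0.0855235335676266
```

View pics/w4.png

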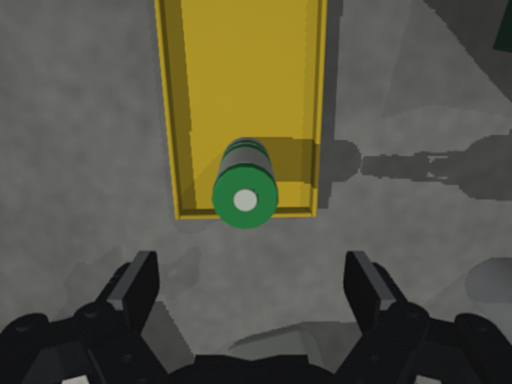

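View pics/s4.png

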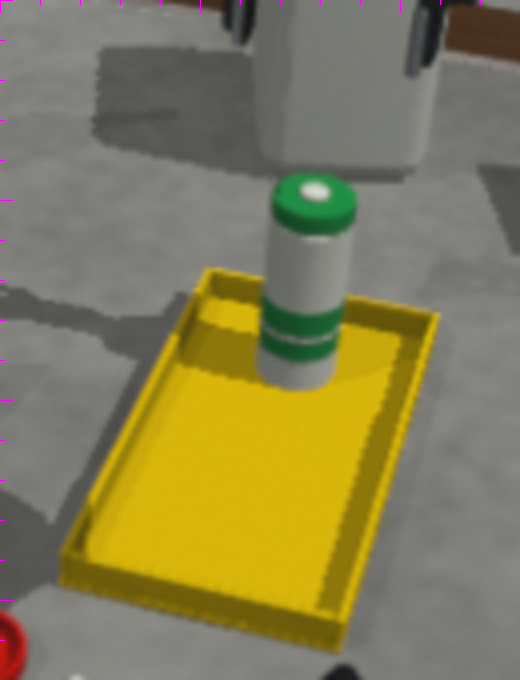

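Green stands upright and released in the tray; the wrist view has its lid at (245,198), inside the walls. Orange is next.

Call:
{"method": "servo_tool", "body": {"increments": [0, 0.15, 0, 0, 0, 0, 0.4, 0, 0, 0, 0, 0.7, 0, 0, 0, 0, 1, 0, 0, 0]}}

```text
time_s: 9.75
tool_pos: [0.5498, -0.1384, 0.203]
tcp_rot: [-3.138, -0.001, 1.569]
force: [1.9, 0.2, 0.3]
grip_width: 0.0853
```

Call:
{"method": "servo_tool", "body": {"increments": [0, 0.32, -0.1, 0, 0, 0, 0.64, -0.2, 0, 0, 0, 0.96, -0.3, 0, 0]}}

```text
time_s: 10.05
tool_pos: [0.5046, 0.005, 0.2032]
tcp_rot: [-3.139, -0.0, 1.57]
force: [-0.8, -0.2, -0.5]
grip_width: 0.0851
```

Call:
{"method": "servo_tool", "body": {"increments": [0, 0.32, -0.1, 0, 0, 0, 0.64, -0.2, 0, 0, 0, 0.9, -0.23, 0, 0, 0, 1, -0.23, 0, 0, 0, 1, -0.23, 0, 0, 0, 1, -0.23, 0, 0]}}

```text
time_s: 10.65
tool_pos: [0.4717, 0.1526, 0.2039]
tcp_rot: [-3.14, 0.001, 1.571]
force: [0.2, -0.8, -0.9]
grip_width: 0.0854
```

Call:
{"method": "servo_tool", "body": {"increments": [0, 0.15, 0, 0, 0, 0, 0.24, 0, 0, 0, 0, 0.24, 0, 0, 0, 0, 0.24, 0, 0, 0, 0, 0.24, 0, 0, 0]}}

```text
time_s: 11.15
tool_pos: [0.4721, 0.1884, 0.2046]
tcp_rot: [-3.141, 0.001, 1.57]
force: [-0.4, -0.4, 0.2]
grip_width: 0.0853
```

```bash
python3 - <<'E'
from h import *
s=env.get_state(); print(s['tool_pos'],s['tcp_rot'])
c=cam('wrist'); im=vision.snapshot('wrist'); cv2.imwrite('pics/w5.png',im)
E
```

```text
[0.47214164 0.18838599 0.20462714] [-3.14130744e+00  6.13325879e-04  1.57002886e+00]
```

View pics/w5.png

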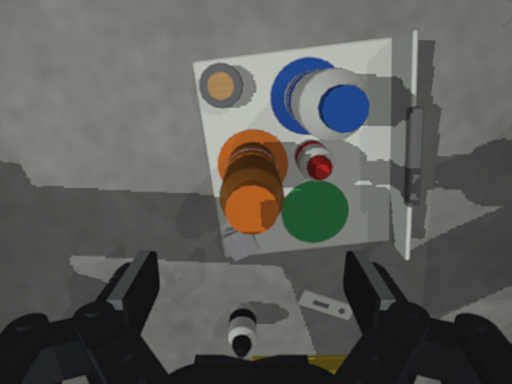

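The orange cap is at (252,209), on the jaw centre line near column 250. Descending and gripping.

Call:
{"method": "servo_tool", "body": {"increments": [0, 0, 0, 0.15, 0, 0, 0, 0, 0.3, 0, 0, 0, 0, 0.45, 0, 0, 0, 0, 0.58, 0, 0, 0, 0, 0.67, 0, 0, 0, 0, 0.72, 0, 0, 0, 0, 0.72, 0, 0, 0, 0, 0.72, 0]}}

```text
time_s: 12.0
tool_pos: [0.4727, 0.1894, 0.0975]
tcp_rot: [3.141, -0.0, 1.571]
force: [0.6, -0.7, -0.7]
grip_width: 0.0857
```

Call:
{"method": "servo_tool", "body": {"increments": [0.2, 0, 0, 0, 0, 0.4, 0, 0, 0, 0, 0.6, 0, 0, 0, 0, 0.8, 0, 0, 0, 0, 0.8, 0, 0, 0, 0, 0.8, 0, 0, 0, 0, 0.8, 0, 0, 0, 0], "squeeze": 40}}

```text
time_s: 12.7
tool_pos: [0.4727, 0.1896, 0.0979]
tcp_rot: [3.14, -0.0, 1.571]
force: [-1.5, 0.7, 5.7]
grip_width: 0.0465
```

```bash
python3 - <<'E'
from h import *
s=env.get_state(); print(s['tool_pos'],s['tcp_rot'],s['force'],s['grip_width'])
im=vision.snapshot('side'); crop(im,160,180,180,200,3,'pics/s5.png')
E
```

```text
[0.47270245 0.18957107 0.09785311] [ 3.14023571e+00 -4.99976843e-04  1.57075276e+00] [-1.46546725  0.71968829  5.73438626] 0.046500197075904005
```

View pics/s5.png

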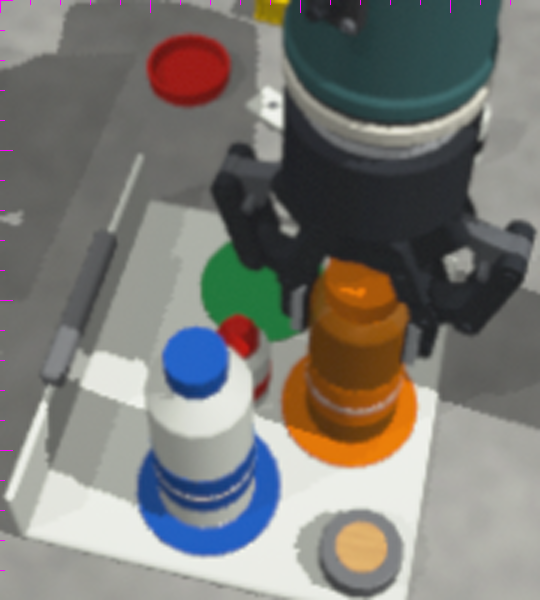

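Orange is gripped on its straight body. Lifting it and carrying it to the middle slot of the tray.

Call:
{"method": "servo_tool", "body": {"increments": [0.8, 0, 0, -0.08, 0, 0.8, 0, 0, -0.2, 0, 0.8, 0, 0, -0.37, 0, 0.8, 0, 0, -0.55, 0, 0.8, 0, 0, -0.7, 0, 0.8, 0, 0, -0.75, 0, 0.8, -0.08, 0, -0.75, 0, 0.8, -0.22, 0, -0.75, 0, 0.8, -0.38, 0.03, -0.75, 0, 0.8, -0.55, 0.06, -0.75, 0, 0.8, -0.73, 0.1, -0.75, 0, 0.8, -0.9, 0.15, -0.75, 0]}}

```text
time_s: 13.95
tool_pos: [0.4928, 0.0524, 0.207]
tcp_rot: [-3.138, 0.001, 1.571]
force: [0.6, -0.1, -3.4]
grip_width: 0.0466
```

Call:
{"method": "servo_tool", "body": {"increments": [0.8, -0.18, 0.05, 0, 0, 0.8, -0.36, 0.1, 0, 0, 0.8, -0.54, 0.15, 0, 0, 0.8, -0.72, 0.2, 0, 0, 0.8, -0.9, 0.25, 0, 0]}}

```text
time_s: 14.45
tool_pos: [0.5304, -0.0823, 0.2069]
tcp_rot: [-3.137, -0.0, 1.57]
force: [-0.2, 1.3, -2.4]
grip_width: 0.0471
```

Call:
{"method": "servo_tool", "body": {"increments": [0.8, -0.18, 0.04, 0, 0, 0.8, -0.36, 0.08, 0, 0, 0.8, -0.54, 0.11, 0, 0, 0.8, -0.7, 0.115, 0, 0, 0.8, -0.82, 0.115, 0, 0, 0.8, -0.865, 0.115, 0, 0, 0.8, -0.865, 0.115, 0, 0, 0.8, -0.865, 0.115, 0, 0, 0.8, -0.865, 0.115, 0, 0]}}

```text
time_s: 15.35
tool_pos: [0.5492, -0.2094, 0.2092]
tcp_rot: [-3.141, -0.001, 1.572]
force: [0.7, 0.1, -2.8]
grip_width: 0.0468
```

Call:
{"method": "servo_tool", "body": {"increments": [0.8, 0, 0, 0.12, 0, 0.8, 0, 0, 0.26, 0, 0.8, 0, 0, 0.4, 0, 0.8, 0, 0, 0.54, 0, 0.8, 0, 0, 0.64, 0, 0.8, 0, 0, 0.7, 0, 0.8, 0, 0, 0.74, 0, 0.8, 0, 0, 0.765, 0, 0.8, 0, 0, 0.775, 0, 0.8, 0, 0, 0.785, 0, 0.8, 0, 0, 0.785, 0]}}

```text
time_s: 16.45
tool_pos: [0.5499, -0.2108, 0.0929]
tcp_rot: [3.14, 0.001, 1.571]
force: [-0.8, 0.7, 1.7]
grip_width: 0.047
```

Contact (+1.7 N, up from −2.8 N). Releasing.

Call:
{"method": "servo_tool", "body": {"increments": [0.4, 0, 0, 0, 0, 0.2, 0, 0, 0, 0, 0, 0, 0, 0, 0, 0, 0, 0, 0, 0, 0, 0, 0, 0, 0, 0, 0, 0, -0.1, 0, 0, 0, 0, -0.3, 0, 0, 0, 0, -0.55, 0, 0, 0, 0, -0.77, 0, 0, 0, 0, -0.77, 0]}}

```text
time_s: 17.45
tool_pos: [0.5531, -0.2121, 0.2149]
tcp_rot: [3.13, 0.005, 1.571]
force: [1.2, -0.2, 0.9]
grip_width: 0.0857
```

```bash
python3 - <<'E'
from h import *
s=env.get_state(); print(s['tool_pos'],s['tcp_rot'],s['force'],s['grip_width'])
im=vision.snapshot('side'); crop(im,230,40,130,170,4,'pics/s6.png')
E
```

```text
[ 0.55313462 -0.21209493  0.2149317 ] [3.13016628 0.00496206 1.57072714] [ 1.20980852 -0.20768374  0.85078726] 0.08566621555808836
```

View pics/s6.png

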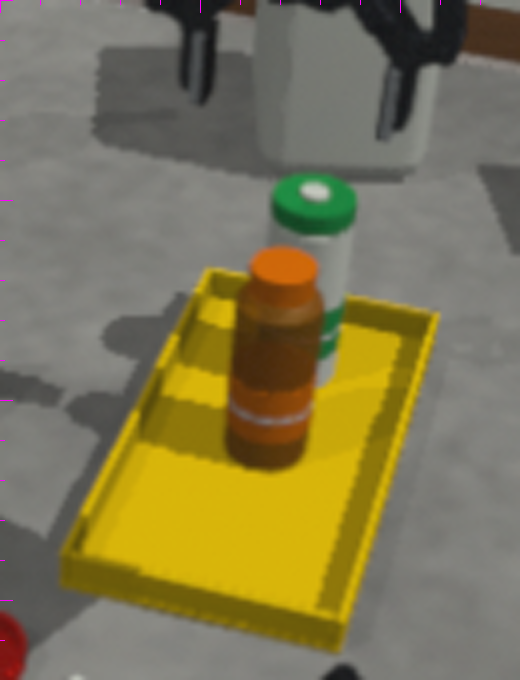

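Orange stands upright in the middle of the tray, with green behind it. Blue is next.

Call:
{"method": "servo_tool", "body": {"increments": [0, 0.15, -0.03, 0, 0, 0, 0.4, -0.06, 0, 0, 0, 0.7, -0.1, 0, 0, 0, 1, -0.15, 0, 0]}}

```text
time_s: 17.9
tool_pos: [0.5257, -0.0592, 0.2061]
tcp_rot: [-3.14, -0.0, 1.569]
force: [0.5, 1.3, 1.0]
grip_width: 0.0854
```

Call:
{"method": "servo_tool", "body": {"increments": [0, 0.32, 0, 0, 0, 0, 0.64, 0, 0, 0, 0, 0.96, 0, 0, 0]}}

```text
time_s: 18.2
tool_pos: [0.5256, 0.0852, 0.2063]
tcp_rot: [-3.14, 0.0, 1.57]
force: [0.8, -0.2, -0.9]
grip_width: 0.0853
```

Call:
{"method": "servo_tool", "body": {"increments": [0, 0.32, 0, 0, 0, 0, 0.6, 0, 0, 0, 0, 0.85, 0, 0, 0, 0, 1, 0, 0, 0, 0, 1, 0, 0, 0, 0, 1, 0, 0, 0]}}

```text
time_s: 18.8
tool_pos: [0.526, 0.2334, 0.206]
tcp_rot: [-3.14, 0.001, 1.572]
force: [-0.5, -0.3, -0.0]
grip_width: 0.0855
```

Call:
{"method": "servo_tool", "body": {"increments": [0, 0.13, 0, 0, 0, 0, 0.13, 0, 0, 0, 0, 0.13, 0, 0, 0, 0, 0.13, 0, 0, 0]}}

```text
time_s: 19.2
tool_pos: [0.5268, 0.2517, 0.2069]
tcp_rot: [-3.141, 0.001, 1.57]
force: [0.1, -0.4, -0.0]
grip_width: 0.0856
```

```bash
python3 - <<'E'
from h import *
s=env.get_state(); print(s['tool_pos'],s['tcp_rot'])
c=cam('wrist'); im=vision.snapshot('wrist'); cv2.imwrite('pics/w7.png',im)
E
```

```text
[0.52680128 0.25168875 0.20685787] [-3.14117147e+00  7.38426361e-04  1.56961949e+00]
```

View pics/w7.png

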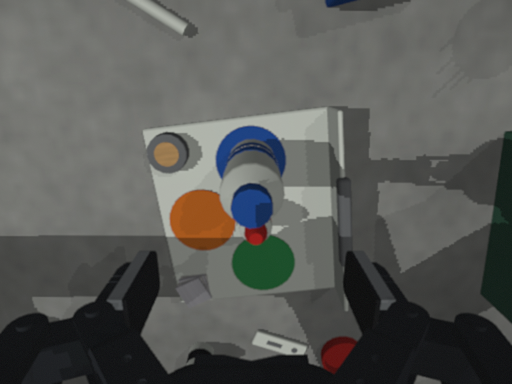

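The blue cap is at (252,206), on the centre line. Descending to z≈0.094.

Call:
{"method": "servo_tool", "body": {"increments": [0, 0, 0, 0.15, 0, 0, 0, 0, 0.3, 0, 0, 0, 0, 0.45, 0, 0, 0, 0, 0.6, 0, 0, 0, 0, 0.7, 0, 0, 0, 0, 0.75, 0, 0, 0, 0, 0.75, 0, 0, 0, 0, 0.75, 0]}}

```text
time_s: 20.05
tool_pos: [0.5275, 0.2532, 0.0953]
tcp_rot: [3.14, -0.0, 1.571]
force: [-0.6, 0.1, 0.5]
grip_width: 0.0854
```

Call:
{"method": "servo_tool", "body": {"increments": [0.2, 0, 0, 0, 0, 0.4, 0, 0, 0, 0, 0.6, 0, 0, 0, 0, 0.8, 0, 0, 0, 0, 0.8, 0, 0, 0, 0, 0.8, 0, 0, 0, 0, 0.8, 0, 0, 0, 0], "squeeze": 40}}

```text
time_s: 20.75
tool_pos: [0.5275, 0.2534, 0.0957]
tcp_rot: [3.14, -0.001, 1.571]
force: [-2.0, 0.5, 5.6]
grip_width: 0.0469
```

```bash
python3 - <<'E'
from h import *
s=env.get_state(); print(s['tool_pos'],s['tcp_rot'],s['force'],s['grip_width'])
im=vision.snapshot('side'); crop(im,160,180,180,200,3,'pics/s7.png')
E
```

```text
[0.52745755 0.2534249  0.09568394] [ 3.14014061e+00 -7.37277833e-04  1.57071207e+00] [-1.9611817   0.45765417  5.59821851] 0.04693590773328934
```

View pics/s7.png

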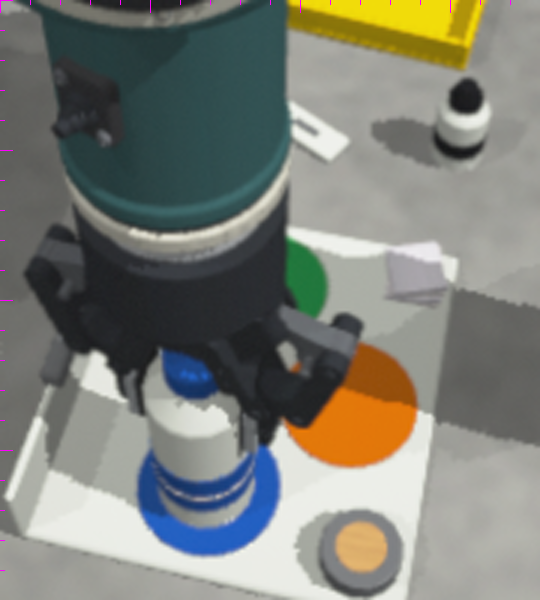

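Call:
{"method": "servo_tool", "body": {"increments": [0.8, 0, 0, -0.08, 0, 0.8, 0, 0, -0.2, 0, 0.8, 0, 0, -0.37, 0, 0.8, 0, 0, -0.55, 0, 0.8, 0, 0, -0.7, 0, 0.8, 0, 0, -0.75, 0, 0.8, -0.08, 0, -0.75, 0, 0.8, -0.22, 0, -0.75, 0, 0.8, -0.38, 0, -0.75, 0, 0.8, -0.55, 0, -0.75, 0, 0.8, -0.73, 0, -0.75, 0, 0.8, -0.9, 0, -0.75, 0]}}

```text
time_s: 22.0
tool_pos: [0.525, 0.1159, 0.2046]
tcp_rot: [-3.138, 0.001, 1.571]
force: [0.3, -0.9, -2.2]
grip_width: 0.0471
```

Call:
{"method": "servo_tool", "body": {"increments": [0.8, -0.18, 0.05, 0, 0, 0.8, -0.36, 0.1, 0, 0, 0.8, -0.54, 0.14, 0, 0, 0.8, -0.72, 0.14, 0, 0, 0.8, -0.9, 0.14, 0, 0]}}

```text
time_s: 22.5
tool_pos: [0.546, -0.0187, 0.2045]
tcp_rot: [-3.137, 0.0, 1.57]
force: [-1.0, -0.4, -1.6]
grip_width: 0.0465
```

Call:
{"method": "servo_tool", "body": {"increments": [0.8, -0.18, 0, 0, 0, 0.8, -0.36, 0, 0, 0, 0.8, -0.52, 0, 0, 0, 0.8, -0.65, 0, 0, 0, 0.8, -0.73, 0, 0, 0, 0.8, -0.75, 0, 0, 0, 0.8, -0.75, 0, 0, 0, 0.8, -0.75, 0, 0, 0, 0.8, -0.75, 0, 0, 0]}}

```text
time_s: 23.4
tool_pos: [0.5478, -0.1286, 0.2069]
tcp_rot: [-3.141, -0.0, 1.572]
force: [-0.4, -0.2, -2.8]
grip_width: 0.0468
```

Call:
{"method": "servo_tool", "body": {"increments": [0.8, 0, 0, 0.12, 0, 0.8, 0, 0, 0.26, 0, 0.8, 0, 0, 0.4, 0, 0.8, 0, 0, 0.54, 0, 0.8, 0, 0, 0.64, 0, 0.8, 0, 0, 0.7, 0, 0.8, 0, 0, 0.74, 0, 0.8, 0, 0, 0.765, 0, 0.8, 0, 0, 0.775, 0, 0.8, 0, 0, 0.785, 0, 0.8, 0, 0, 0.785, 0]}}

```text
time_s: 24.5
tool_pos: [0.5484, -0.1297, 0.0907]
tcp_rot: [3.14, 0.0, 1.571]
force: [-2.8, 0.7, 4.5]
grip_width: 0.0463
```

Call:
{"method": "servo_tool", "body": {"increments": [0.4, 0, 0, 0, 0, 0.2, 0, 0, 0, 0, 0, 0, 0, 0, 0, 0, 0, 0, 0, 0, 0, 0, 0, 0, 0, 0, 0, 0, -0.1, 0, 0, 0, 0, -0.3, 0, 0, 0, 0, -0.55, 0, 0, 0, 0, -0.77, 0, 0, 0, 0, -0.77, 0]}}

```text
time_s: 25.5
tool_pos: [0.5518, -0.1305, 0.2124]
tcp_rot: [3.13, 0.003, 1.571]
force: [0.4, -0.8, -0.2]
grip_width: 0.0855
```

```bash
python3 - <<'E'
from h import *
s=env.get_state(); print(s['tool_pos'],s['tcp_rot'],s['force'],s['grip_width'])
im=vision.snapshot('side'); crop(im,160,60,180,280,2,'pics/s8.png')
E
```

```text
[ 0.55178955 -0.13054641  0.21242303] [3.12983501 0.0033064  1.57069036] [ 0.37250695 -0.80058417 -0.15403166] 0.08552888222294065
```

View pics/s8.png

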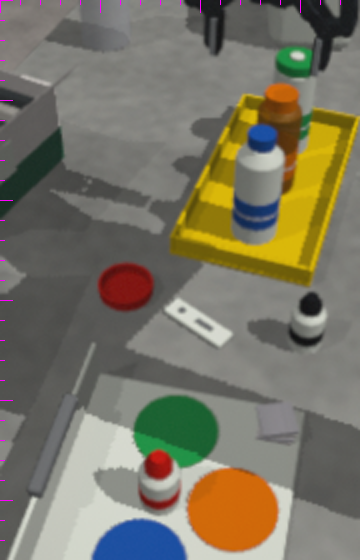

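All three stand upright in the tray: blue near, orange in the middle, green far. The red dropper stands alone at about (239,300). I'll look at the dish straight on with the wrist camera, then the dropper in the same pose, so the camera bias cancels.

Call:
{"method": "servo_tool", "body": {"increments": [0, 0.25, 0.2, 0, 0, 0, 0.5, 0.4, 0, 0, 0, 0.75, 0.6, 0, 0, 0, 0.84, 0.64, 0, 0, 0, 0.84, 0.64, 0, 0, 0, 0.84, 0.64, 0, 0, 0, 0.84, 0.64, 0, 0]}}

```text
time_s: 26.25
tool_pos: [0.6427, -0.0046, 0.2042]
tcp_rot: [-3.14, 0.0, 1.57]
force: [-0.6, 0.6, -0.2]
grip_width: 0.0854
```

```bash
cat > shot.py <<'E'
from h import *
import pickle,sys
n=sys.argv[1]
s=env.get_state(); c=cam('wrist'); im=vision.snapshot('wrist'); cv2.imwrite(f'pics/{n}.png',im)
pickle.dump((c,s['tool_pos'],s['tcp_rot']),open(n+'.pkl','wb')); print(s['tool_pos'],s['tcp_rot'],s['force'],s['grip_width'])
E
python3 shot.py w9
```

```text
[ 0.64268484 -0.00457548  0.20423131] [-3.14002607e+00  4.80363225e-04  1.56981618e+00] [-0.58772596  0.64105018 -0.18632741] 0.08543580788533191
```

Call:
{"method": "servo_tool", "body": {"increments": [0, 0.25, -0.15, 0, 0, 0, 0.5, -0.3, 0, 0, 0, 0.75, -0.5, 0, 0, 0, 1, -0.76, 0, 0]}}

```text
time_s: 26.7
tool_pos: [0.532, 0.1437, 0.205]
tcp_rot: [3.141, -0.0, 1.568]
force: [-0.1, 0.5, 0.4]
grip_width: 0.0854
```

Call:
{"method": "servo_tool", "body": {"increments": [0, 0.2, 0, 0, 0, 0, 0.35, 0, 0, 0, 0, 0.35, 0, 0, 0, 0, 0.35, 0, 0, 0, 0, 0.35, 0, 0, 0]}}

```text
time_s: 27.2
tool_pos: [0.5328, 0.1948, 0.2048]
tcp_rot: [-3.141, 0.001, 1.569]
force: [0.4, -0.1, -0.9]
grip_width: 0.0855
```

```bash
python3 shot.py w10
```

```text
[0.53283218 0.19477008 0.20477675] [-3.14146302e+00  5.94312071e-04  1.56933860e+00] [ 0.43198979 -0.08475872 -0.88050041] 0.08554191626782304
```

View pics/w9.png

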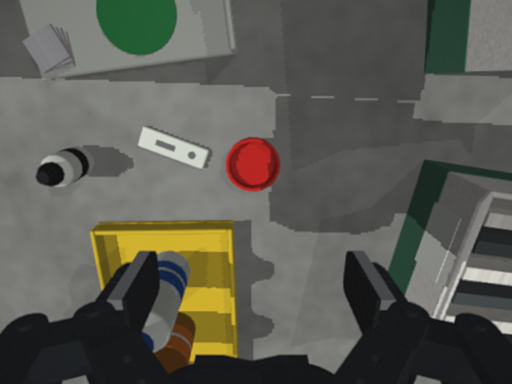

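View pics/w10.png

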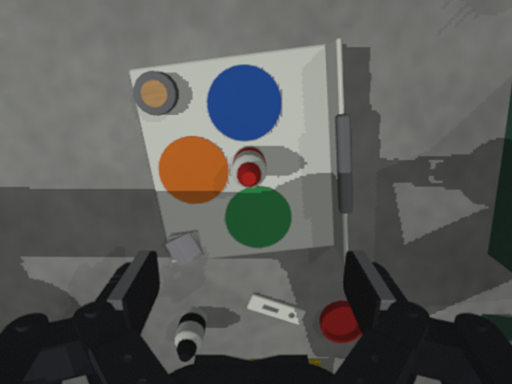

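The dish is at about (253,164) in the first view. In the second, the red cap is at (249,175) and the mats are fully visible at (244,102) blue, (194,169) orange and (258,217) green. Fitting these numerically.

```bash
python3 - <<'E'
from h import *
import pickle
def blob(im,mask,near):
    n,l,st,ce=cv2.connectedComponentsWithStats(mask.astype(np.uint8))
    i=1+np.argmin([np.hypot(*(ce[k]-near)) + (1e3 if st[k,4]<40 else 0) for k in range(1,n)])
    cs,_=cv2.findContours((l==i).astype(np.uint8),cv2.RETR_EXTERNAL,cv2.CHAIN_APPROX_NONE)
    c=max(cs,key=len); return cv2.fitEllipse(cv2.convexHull(c)),st[i,4]
def hsv(im): return cv2.cvtColor(im,cv2.COLOR_BGR2HSV).astype(int)
i9=cv2.imread('pics/w9.png');i10=cv2.imread('pics/w10.png')
c9=pickle.load(open('w9.pkl','rb'));c10=pickle.load(open('w10.pkl','rb'))
h=hsv(i9);red=((h[...,0]<8)|(h[...,0]>172))&(h[...,1]>130)&(h[...,2]>50)
e,a=blob(i9,red,(253,164));print('dish',e,a,onz(c9[0],e[0],.014))
h=hsv(i10);H,S,V=h[...,0],h[...,1],h[...,2]
red=((H<7)|(H>172))&(S>140)&(V>50)
e,a=blob(i10,red,(249,176));print('redcap',e,a,onz(c10[0],e[0],.070))
for n,m,p in [('blue',(H>105)&(H<125)&(S>120),(244,102)),('orange',(H>=8)&(H<20)&(S>180),(194,169)),('green',(H>60)&(H<85)&(S>120),(258,217))]:
    e,a=blob(i10,m,p);print(n,e,a,onz(c10[0],e[0],.01))
crop(i10,220,135,60,60,10,'pics/w10c.png')
E
```

```text
dish ((252.39866638183594, 164.21475219726562), (53.407997131347656, 54.1805419921875), 73.54268646240234) 2284 [ 0.64283493 -0.00149953  0.014     ]
redcap ((248.62217712402344, 174.10267639160156), (22.640256881713867, 23.878225326538086), 1.3194600343704224) 426 [0.52992532 0.20352414 0.07      ]
blue ((243.9669647216797, 102.29554748535156), (73.147705078125, 75.21744537353516), 174.91624450683594) 4340 [0.52528517 0.25762376 0.01      ]
orange ((193.1533203125, 169.3794708251953), (64.50837707519531, 68.5048828125), 119.1515884399414) 3485 [0.4728785  0.19141153 0.01      ]
green ((257.8287658691406, 216.56683349609375), (59.588111877441406, 64.57462310791016), 86.58470153808594) 3044 [0.53903933 0.13902516 0.01      ]
```

View pics/w10c.png

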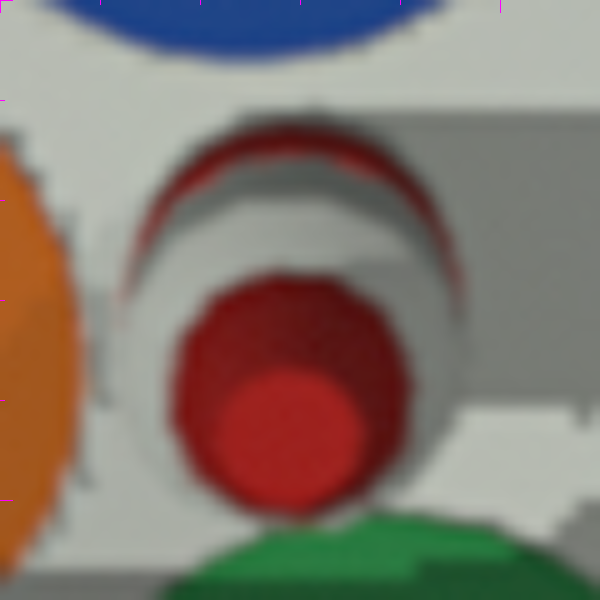

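```bash
python3 - <<'E'
from h import *
import pickle
c10=pickle.load(open('w10.pkl','rb'))[0]; c9=pickle.load(open('w9.pkl','rb'))[0]; c1=pickle.load(open('w1.pkl','rb'))
print(onz(c10,(249,179),.072),onz(c10,(249,174),.052))
t,b=cam('top'),cam('side')
# per-pixel row sensitivity & two-wrist-view heights
print('red top w1+w10',tri([c1,c10],[(266.3,128.3),(249,177)]))
print('dish proj', proj(t,np.array([.6428,-.0015,.014])),proj(t,np.array([.6428,-.0055,.014])), proj(b,np.array([.6428,-.0015,.014])),proj(b,np.array([.6428,-.0055,.014])))
E
```

```text
[0.53023636 0.19987806 0.072     ] [0.5301065  0.19844129 0.052     ]
red top w1+w10 (array([0.5298441 , 0.20189607, 0.07246653]), [np.float64(0.00042840287483787384), np.float64(0.0004284028748380036)])
dish proj [[257.57383528 169.40906393]] [[259.14565896 169.44401261]] [[222.60947807 202.29235522]] [[223.39068388 200.8950686 ]]
```

Call:
{"method": "servo_tool", "body": {"increments": [0.1, 0.015, -0.018, 0.15, 0, 0.2, 0.015, -0.018, 0.35, 0, 0.3, 0.015, -0.018, 0.5, 0, 0.35, 0.015, -0.018, 0.6, 0, 0.35, 0.015, -0.018, 0.6, 0, 0.35, 0.015, -0.018, 0.6, 0], "squeeze": 20}}

```text
time_s: 27.85
tool_pos: [0.5305, 0.198, 0.1151]
tcp_rot: [3.141, -0.0, 1.57]
force: [-0.6, 0.8, -0.3]
grip_width: 0.0554
```

```bash
python3 shot.py w11; python3 - <<'E'
from h import *
im=vision.snapshot('side'); crop(im,160,180,180,200,3,'pics/s11.png')
E
```

```text
[0.53053864 0.19803165 0.11512469] [ 3.14148639e+00 -8.44247884e-07  1.56988168e+00] [-0.6400464   0.77858725 -0.26712421] 0.0553686058727072
```

View pics/w11.png

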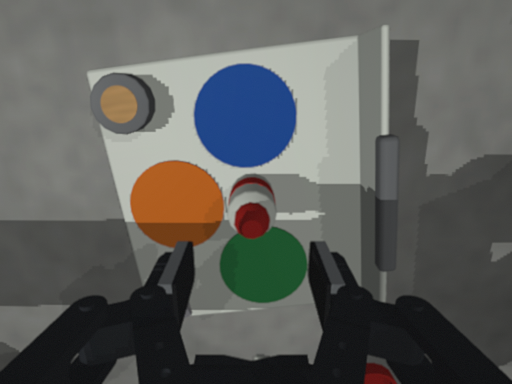

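View pics/s11.png

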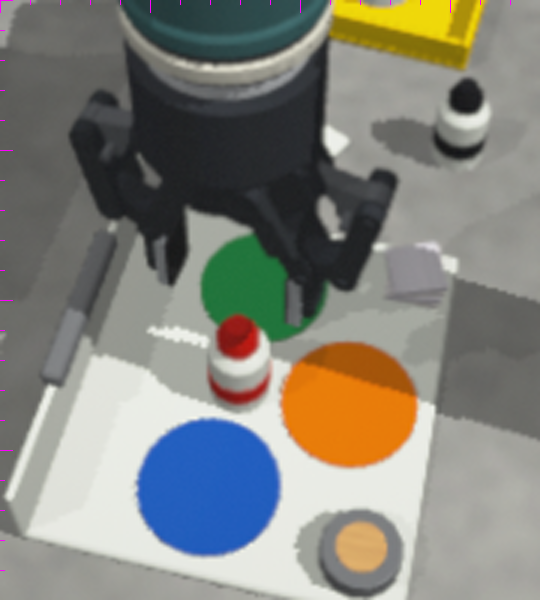

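The red cap is centred between the pads. The open knuckles could come near the back wall, though, so I'm turning the jaws 90° before descending.

Call:
{"method": "servo_tool", "body": {"increments": [0.35, 0, 0, 0, -0.023, 0.35, 0, 0, 0, -0.046, 0.35, 0, 0, 0, -0.069, 0.35, 0, 0, 0, -0.092, 0.35, 0, 0, 0, -0.115, 0.35, 0, 0, 0, -0.138, 0.35, 0, 0, 0, -0.161, 0.35, 0, 0, 0, -0.184, 0.35, 0, 0, 0, -0.207, 0.35, 0, 0, 0, -0.23, 0.35, 0, 0, 0, -0.25, 0.35, 0, 0, 0, -0.25]}}

```text
time_s: 29.15
tool_pos: [0.5312, 0.1989, 0.1165]
tcp_rot: [3.141, 0.003, -3.141]
force: [0.1, -0.4, 0.5]
grip_width: 0.0553
```

```bash
python3 shot.py w12
```

```text
[0.53121612 0.19886349 0.1164695 ] [ 3.14070308e+00  2.80717767e-03 -3.14121775e+00] [ 0.07817073 -0.37644028  0.48091396] 0.05528820736136811
```

View pics/w12.png

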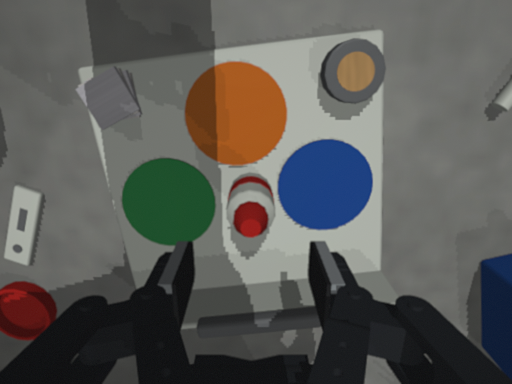

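The cap at (250,225) is on the jaw centre line (pads at columns 183 and 320), and nothing stands under the fingers. Descending.

Call:
{"method": "servo_tool", "body": {"increments": [0.35, 0, 0, 0.1, 0, 0.35, 0, 0, 0.22, 0, 0.35, 0, 0, 0.34, 0, 0.35, 0, 0, 0.44, 0, 0.35, 0, 0, 0.51, 0, 0.35, 0, 0, 0.535, 0, 0.35, 0, 0, 0.535, 0, 0.35, 0, 0, 0.535, 0]}}

```text
time_s: 30.0
tool_pos: [0.5307, 0.1987, 0.0351]
tcp_rot: [3.141, 0.001, 3.141]
force: [0.4, -0.9, 0.1]
grip_width: 0.0554
```

Call:
{"method": "servo_tool", "body": {"increments": [0.45, 0, 0, 0, 0, 0.55, 0, 0, 0, 0, 0.65, 0, 0, 0, 0, 0.75, 0, 0, 0, 0, 0.85, 0, 0, 0, 0, 0.85, 0, 0, 0, 0, 0.85, 0, 0, 0, 0], "squeeze": 25}}

```text
time_s: 30.7
tool_pos: [0.5308, 0.1986, 0.0354]
tcp_rot: [3.141, 0.001, 3.142]
force: [-0.2, -0.8, 5.7]
grip_width: 0.0314
```

```bash
python3 shot.py w13; python3 - <<'E'
from h import *
im=vision.snapshot('side'); crop(im,160,180,180,200,3,'pics/s13.png')
E
```

```text
[0.53075036 0.19862386 0.03540102] [3.14123736e+00 1.30221352e-03 3.14153469e+00] [-0.2492787  -0.84025031  5.70807142] 0.03140966351807419
```

View pics/s13.png

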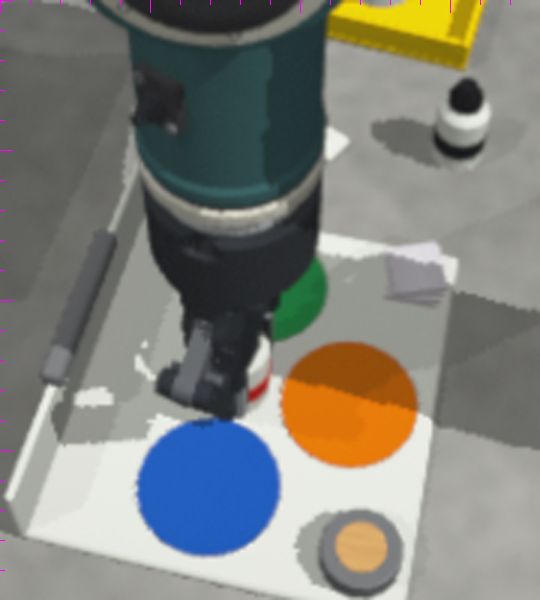

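Call:
{"method": "servo_tool", "body": {"increments": [0.85, 0, 0, -0.08, 0, 0.85, 0, 0, -0.2, 0, 0.85, 0, 0, -0.37, 0, 0.85, 0, 0, -0.55, 0, 0.85, 0, 0, -0.65, 0, 0.85, 0, 0, -0.67, 0, 0.85, -0.05, -0.1, -0.67, 0, 0.85, -0.15, -0.27, -0.67, 0, 0.85, -0.28, -0.46, -0.67, 0, 0.85, -0.42, -0.65, -0.67, 0, 0.85, -0.56, -0.83, -0.67, 0, 0.85, -0.7, -1, -0.67, 0]}}

```text
time_s: 32.0
tool_pos: [0.6346, 0.046, 0.1327]
tcp_rot: [-3.141, -0.003, 3.141]
force: [0.2, 0.3, -0.9]
grip_width: 0.0308
```

Call:
{"method": "servo_tool", "body": {"increments": [0.85, -0.05, -0.16, 0, 0, 0.85, -0.05, -0.28, 0, 0, 0.85, -0.05, -0.335, 0, 0, 0.85, -0.05, -0.335, 0, 0, 0.85, -0.05, -0.335, 0, 0, 0.85, -0.05, -0.335, 0, 0]}}

```text
time_s: 32.6
tool_pos: [0.6421, -0.0008, 0.135]
tcp_rot: [3.141, -0.0, -3.141]
force: [0.5, 0.2, -0.5]
grip_width: 0.0312
```

```bash
python3 shot.py w14; python3 - <<'E'
from h import *
im=vision.snapshot('side'); crop(im,160,100,180,140,4,'pics/s14.png')
E
```

```text
[ 0.64211481 -0.00076081  0.13499113] [ 3.14121897e+00 -2.48541569e-04 -3.14061779e+00] [ 0.47506078  0.19970006 -0.46892448] 0.031245766132164787
```

View pics/w14.png

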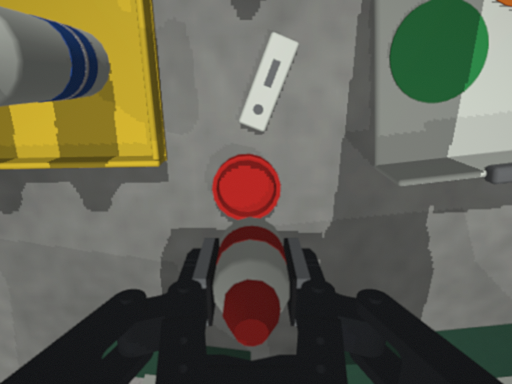

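View pics/s14.png

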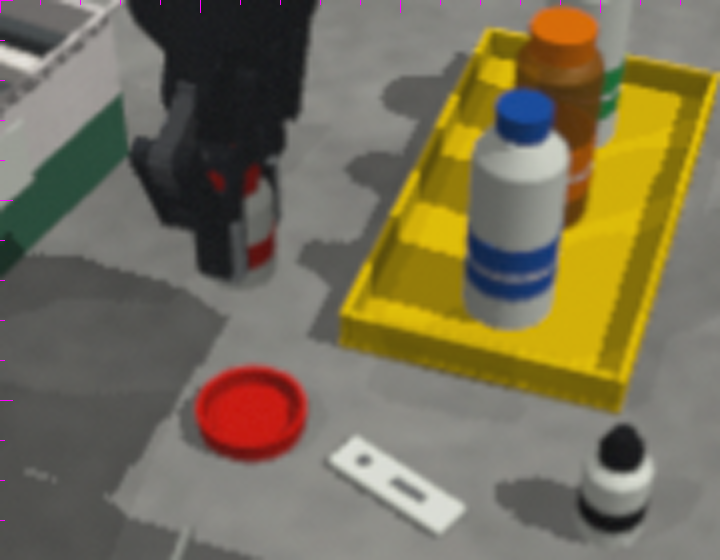

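The bottle is held upright. The dish is at (246.5,187) in the wrist view, against a jaw centre at column 251. Computing the remaining offset.

```bash
python3 - <<'E'
from h import *
import pickle
c,p,r=pickle.load(open('w14.pkl','rb'));c12,p12,_=pickle.load(open('w12.pkl','rb'))
im=cv2.imread('pics/w14.png');h=cv2.cvtColor(im,cv2.COLOR_BGR2HSV).astype(int)
m=(((h[...,0]<8)|(h[...,0]>172))&(h[...,1]>130)&(h[...,2]>50)).astype(np.uint8); m[220:]=0
cs,_=cv2.findContours(m,cv2.RETR_EXTERNAL,cv2.CHAIN_APPROX_NONE);k=max(cs,key=len);e=cv2.fitEllipse(k);print(e)
d=onz(c,e[0],.014);print('dish',d,'rel tcp',d-p)
print('red in w12 (cap top)',onz(c12,(250,229),.072),p12, 'band/centre col', onz(c12,(250.5,225),.07))
E
```

```text
((245.93417358398438, 186.8621826171875), (64.75904846191406, 67.2652587890625), 89.0679931640625)
dish [ 0.64068482 -0.0031309   0.014     ] rel tcp [-0.00142998 -0.00237009 -0.12099113]
red in w12 (cap top) [0.53011148 0.1998615  0.072     ] [0.53121612 0.19886349 0.1164695 ] band/centre col [0.52852605 0.20015127 0.07      ]
```

Call:
{"method": "servo_tool", "body": {"increments": [0.85, -0.006, -0.022, 0.1, 0, 0.85, -0.006, -0.022, 0.22, 0, 0.85, -0.006, -0.022, 0.35, 0, 0.85, -0.006, -0.022, 0.46, 0, 0.85, -0.006, -0.022, 0.54, 0, 0.85, -0.006, -0.022, 0.6, 0, 0.85, -0.006, -0.022, 0.63, 0, 0.85, -0.006, -0.022, 0.65, 0, 0.85, -0.006, -0.022, 0.67, 0, 0.85, -0.006, -0.022, 0.67, 0]}}

```text
time_s: 33.7
tool_pos: [0.6437, -0.0052, 0.0348]
tcp_rot: [-3.142, 0.0, 3.142]
force: [-0.1, -0.2, -0.7]
grip_width: 0.0312
```

```bash
python3 shot.py w15; python3 - <<'E'
from h import *
im=vision.snapshot('side'); crop(im,160,130,130,110,5,'pics/s15.png')
E
```

```text
[ 0.64370977 -0.00515062  0.03475587] [-3.14152107e+00  4.67361826e-04  3.14154699e+00] [-0.093541   -0.15411927 -0.73439668] 0.031176318355545737
```

View pics/w15.png

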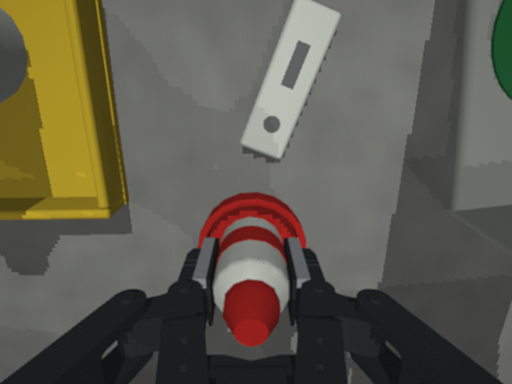

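View pics/s15.png

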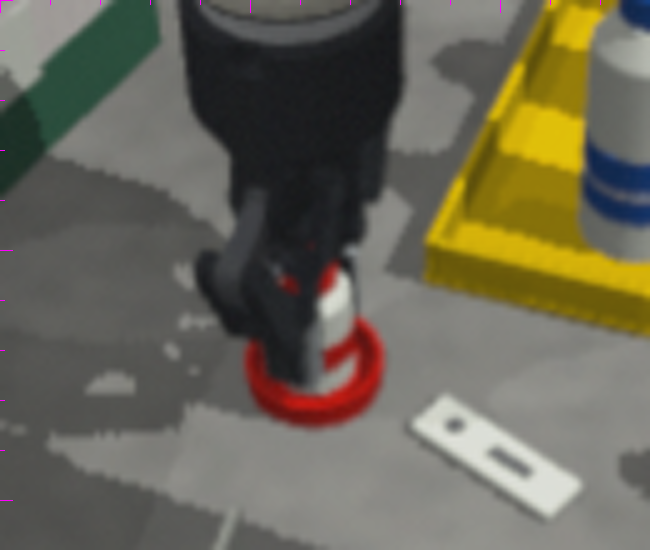

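The dish rim spans columns 200–306 (centre 253) and the bottle is centred at 251, inside the rim. Lowering the last few mm.

Call:
{"method": "servo_tool", "body": {"increments": [0.85, 0, 0, 0.008, 0, 0.85, 0, 0, 0.016, 0, 0.85, 0, 0, 0.022, 0, 0.85, 0, 0, 0.022, 0]}}

```text
time_s: 34.2
tool_pos: [0.6436, -0.0051, 0.0314]
tcp_rot: [-3.142, 0.0, 3.141]
force: [-0.3, -0.0, 1.4]
grip_width: 0.0313
```

Call:
{"method": "servo_tool", "body": {"increments": [0.6, 0, 0, 0, 0, 0.4, 0, 0, 0, 0, 0.3, 0, 0, 0, 0, 0.3, 0, 0, 0, 0, 0.3, 0, 0, 0, 0, 0.3, 0, 0, -0.08, 0, 0.3, 0, 0, -0.25, 0, 0.3, 0, 0, -0.5, 0, 0.3, 0, 0, -0.75, 0, 0.3, 0, 0, -1, 0, 0.3, 0, 0, -1, 0]}}

```text
time_s: 35.3
tool_pos: [0.6481, -0.0053, 0.1901]
tcp_rot: [-3.141, 0.014, 3.141]
force: [0.8, -0.2, 1.1]
grip_width: 0.0599
```

```bash
python3 shot.py w16; python3 - <<'E'
from h import *
im=vision.snapshot('side'); crop(im,160,60,180,180,4,'pics/s16.png')
E
```

```text
[ 0.64813146 -0.00530512  0.19013384] [-3.14096171  0.01379682  3.1414934 ] [ 0.79888941 -0.18026637  1.12601957] 0.05991095294804253
```

View pics/w16.png

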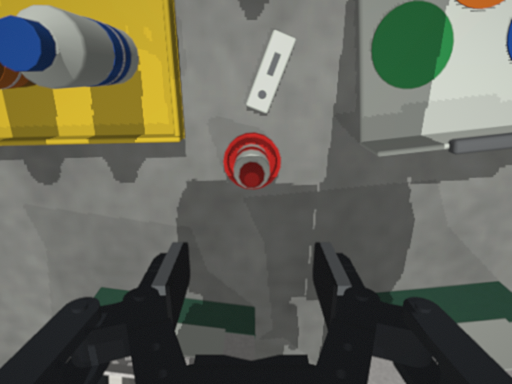

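View pics/s16.png

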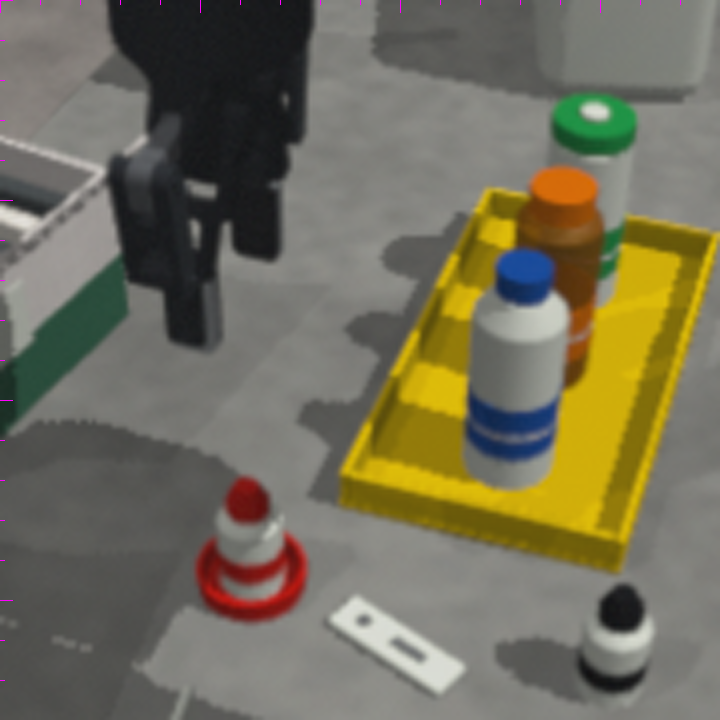

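```bash
python3 - <<'E'
from h import *
import pickle
c,p,r=pickle.load(open('w16.pkl','rb'))
im=cv2.imread('pics/w16.png')
crop(im,215,125,70,70,10,'pics/w16c.png')
E
```

```text
(no output)
```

View pics/w16c.png

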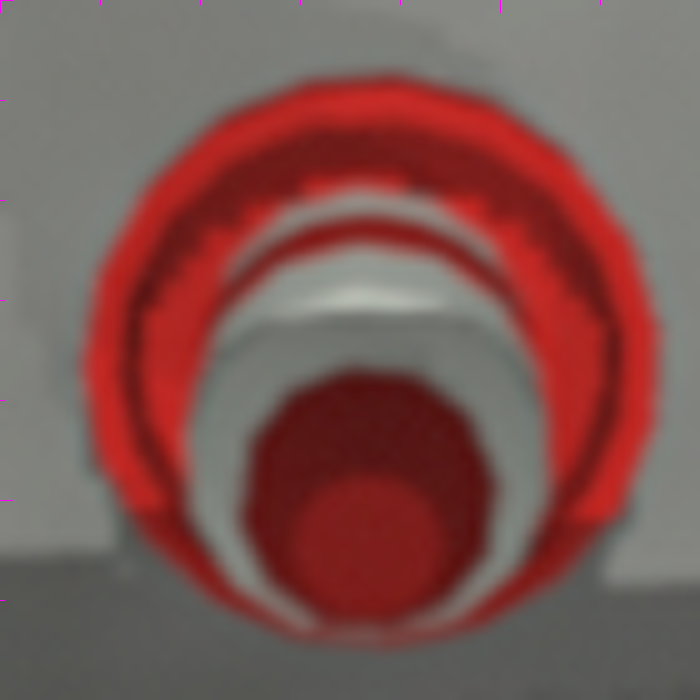

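```bash
python3 - <<'E'
from h import *
import pickle
c,p,r=pickle.load(open('w16.pkl','rb'))
print('dish',onz(c,(252.2,161),.014),'captop',onz(c,(251.8,179.4),.068),'body-top ring',onz(c,(251.8,171.7),.046))
# expected cap-top pixel if standing at dish centre on the floor
d=onz(c,(252.2,161),.014)
print(proj(c,np.array([[d[0],d[1],.068],[d[0],d[1],.004]])))
E
```

```text
dish [ 0.64139812 -0.00258619  0.014     ] captop [ 0.64246071 -0.00311219  0.068     ] body-top ring [ 0.64256757 -0.0030529   0.046     ]
[[252.46255    178.12422948]
 [252.16059981 158.43173371]]
```

The dropper stands on the dish floor within about 1 mm of the centre, and the tall bottles are still in the tray, so step 2 is met. Now I'm returning the bottles, blue first: back to its tray pose with the jaws turned back.

Call:
{"method": "servo_tool", "body": {"increments": [0.2, 0, 0, -0.15, 0.023, 0, 0.1, -0.12, -0.15, 0.046, 0, 0.22, -0.27, -0.15, 0.069, 0, 0.35, -0.45, -0.15, 0.092, 0, 0.48, -0.63, -0.15, 0.115, 0, 0.6, -0.78, -0.15, 0.138, 0, 0.635, -0.83, -0.15, 0.161, 0, 0.635, -0.83, -0.15, 0.184, 0, 0.635, -0.83, -0.15, 0.207, 0, 0.635, -0.83, -0.15, 0.23, 0, 0.635, -0.83, -0.15, 0.25, 0, 0.635, -0.83, -0.15, 0.25]}}

```text
time_s: 36.6
tool_pos: [0.547, -0.1293, 0.2019]
tcp_rot: [-3.138, -0.001, 1.57]
force: [0.2, 0.5, -0.3]
grip_width: 0.0851
```

```bash
python3 shot.py w17
```

```text
[ 0.54697329 -0.12930248  0.20194065] [-3.13829219e+00 -9.21016256e-04  1.57033395e+00] [ 0.22994377  0.46362167 -0.26836748] 0.08513011576597927
```

View pics/w17.png

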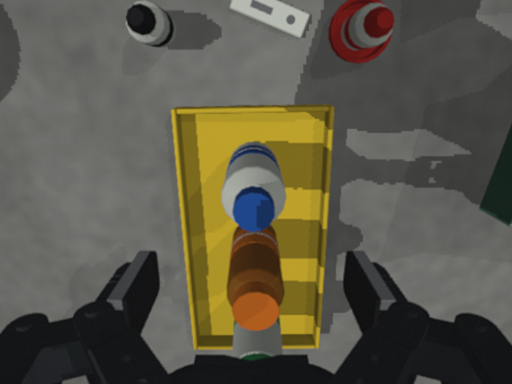

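Call:
{"method": "servo_tool", "body": {"increments": [0, 0.01, 0.01, 0.15, 0, 0, 0, 0.01, 0.3, 0, 0, 0, 0.01, 0.45, 0, 0, 0, 0.01, 0.6, 0, 0, 0, 0.01, 0.69, 0, 0, 0, 0.01, 0.74, 0, 0, 0, 0.01, 0.74, 0, 0, 0, 0.01, 0.74, 0]}}

```text
time_s: 37.45
tool_pos: [0.5503, -0.1298, 0.0934]
tcp_rot: [3.141, 0.0, 1.571]
force: [0.1, -0.3, -0.2]
grip_width: 0.0855
```

Call:
{"method": "servo_tool", "body": {"increments": [0.1, 0, -0.012, 0.015, 0, 0.3, 0, -0.012, 0.015, 0, 0.5, 0, -0.012, 0.015, 0, 0.7, 0, -0.012, 0.015, 0, 0.8, 0, -0.012, 0.015, 0, 0.8, 0, -0.012, 0.015, 0, 0.8, 0, -0.012, 0.015, 0, 0.8, 0, -0.012, 0.015, 0], "squeeze": 40}}

```text
time_s: 38.25
tool_pos: [0.5486, -0.1298, 0.0913]
tcp_rot: [3.14, 0.0, 1.571]
force: [-0.8, -0.1, 5.0]
grip_width: 0.0465
```

Call:
{"method": "servo_tool", "body": {"increments": [0.8, 0, 0, -0.08, 0, 0.8, 0, 0, -0.2, 0, 0.8, 0, 0, -0.37, 0, 0.8, 0, 0, -0.55, 0, 0.8, 0, 0, -0.7, 0, 0.8, 0, 0, -0.77, 0, 0.8, 0.08, 0, -0.77, 0, 0.8, 0.22, 0, -0.77, 0, 0.8, 0.38, 0, -0.77, 0, 0.8, 0.55, -0.02, -0.77, 0, 0.8, 0.73, -0.05, -0.77, 0, 0.8, 0.9, -0.08, -0.77, 0]}}

```text
time_s: 39.45
tool_pos: [0.534, 0.0073, 0.2036]
tcp_rot: [-3.137, -0.001, 1.571]
force: [0.4, -0.8, -2.5]
grip_width: 0.0466
```

Call:
{"method": "servo_tool", "body": {"increments": [0.8, 0.18, -0.03, 0, 0, 0.8, 0.36, -0.06, 0, 0, 0.8, 0.54, -0.06, 0, 0, 0.8, 0.72, -0.06, 0, 0, 0.8, 0.9, -0.06, 0, 0]}}

```text
time_s: 39.95
tool_pos: [0.5249, 0.1419, 0.2036]
tcp_rot: [-3.138, 0.001, 1.571]
force: [0.6, -0.1, -1.2]
grip_width: 0.0468
```

Call:
{"method": "servo_tool", "body": {"increments": [0.8, 0.18, 0, 0, 0, 0.8, 0.36, 0, 0, 0, 0.8, 0.52, 0, 0, 0, 0.8, 0.65, 0, 0, 0, 0.8, 0.73, 0, 0, 0, 0.8, 0.755, 0, 0, 0, 0.8, 0.755, 0, 0, 0, 0.8, 0.755, 0, 0, 0, 0.8, 0.755, 0, 0, 0]}}

```text
time_s: 40.85
tool_pos: [0.527, 0.2528, 0.2059]
tcp_rot: [-3.141, 0.0, 1.57]
force: [1.3, -0.3, -2.0]
grip_width: 0.0465
```

Call:
{"method": "servo_tool", "body": {"increments": [0.8, 0, 0, 0.12, 0, 0.8, 0, 0, 0.26, 0, 0.8, 0, 0, 0.4, 0, 0.8, 0, 0, 0.52, 0, 0.8, 0, 0, 0.61, 0, 0.8, 0, 0, 0.67, 0, 0.8, 0, 0, 0.7, 0, 0.8, 0, 0, 0.715, 0, 0.8, 0, 0, 0.715, 0, 0.8, 0, 0, 0.715, 0]}}

```text
time_s: 41.85
tool_pos: [0.5276, 0.2539, 0.0996]
tcp_rot: [3.14, -0.001, 1.571]
force: [-0.5, -0.1, -2.0]
grip_width: 0.047
```

```bash
python3 shot.py w18; python3 - <<'E'
from h import *
im=vision.snapshot('side'); crop(im,160,180,180,200,3,'pics/s18.png')
E
```

```text
[0.52758048 0.25393851 0.09960479] [ 3.14018787e+00 -5.95213496e-04  1.57071395e+00] [-0.46820309 -0.06657465 -1.99826177] 0.04703164522584502
```

View pics/s18.png

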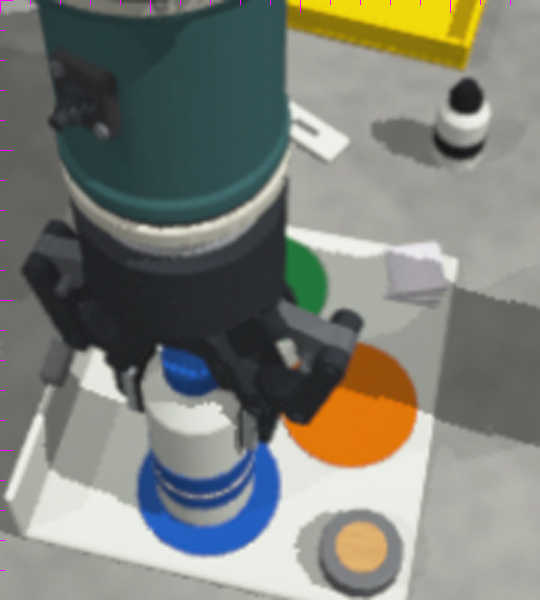

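Blue hovers about 3 mm above its mat, in the same place as at the start. Lowering to contact.

Call:
{"method": "servo_tool", "body": {"increments": [0.8, 0, 0, 0.01, 0, 0.8, 0, 0, 0.02, 0, 0.8, 0, 0, 0.025, 0, 0.8, 0, 0, 0.025, 0]}}

```text
time_s: 42.35
tool_pos: [0.5273, 0.2539, 0.0963]
tcp_rot: [3.141, -0.0, 1.571]
force: [-1.7, -0.8, 6.0]
grip_width: 0.0467
```

Call:
{"method": "servo_tool", "body": {"increments": [0.4, 0, 0, 0, 0, 0.2, 0, 0, 0, 0, 0, 0, 0, 0, 0, 0, 0, 0, 0, 0, 0, 0, 0, 0, 0, 0, 0, 0, -0.1, 0, 0, 0, 0, -0.3, 0, 0, 0, 0, -0.55, 0, 0, 0, 0, -0.74, 0, 0, 0, 0, -0.74, 0]}}

```text
time_s: 43.35
tool_pos: [0.5304, 0.2552, 0.2132]
tcp_rot: [3.131, -0.004, 1.571]
force: [1.4, 0.2, 0.1]
grip_width: 0.0855
```

```bash
python3 shot.py w19; python3 - <<'E'
from h import *
im=vision.snapshot('side'); crop(im,160,180,180,200,3,'pics/s19.png')
E
```

```text
[0.53042944 0.25517261 0.2132056 ] [ 3.13115592 -0.00449384  1.57077024] [1.37588266 0.20667722 0.12705254] 0.0855301687230586
```

View pics/s19.png

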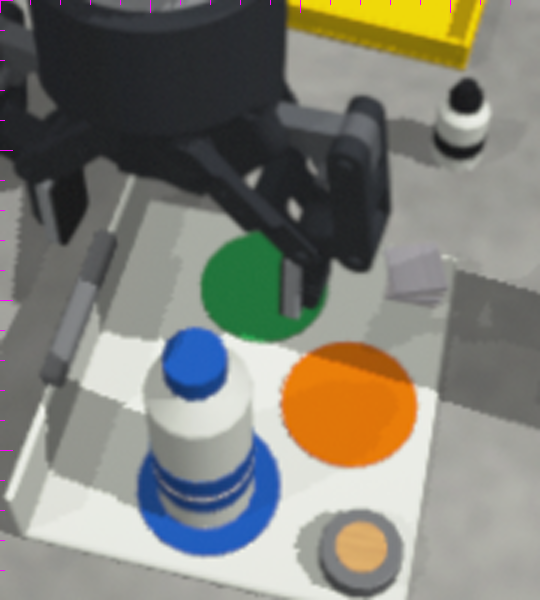

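Blue stands on its mat just as at the start. Now fetching orange.

Call:
{"method": "servo_tool", "body": {"increments": [0, -0.15, 0, 0, 0, 0, -0.4, 0.05, 0, 0, 0, -0.7, 0.1, 0, 0, 0, -1, 0.15, 0, 0]}}

```text
time_s: 43.85
tool_pos: [0.5482, 0.1024, 0.2043]
tcp_rot: [-3.139, 0.0, 1.572]
force: [1.2, 0.2, -0.2]
grip_width: 0.0852
```

Call:
{"method": "servo_tool", "body": {"increments": [0, -0.32, 0, 0, 0, 0, -0.64, 0, 0, 0, 0, -1, 0, 0, 0]}}

```text
time_s: 44.15
tool_pos: [0.5479, -0.0439, 0.2043]
tcp_rot: [-3.139, -0.001, 1.571]
force: [-0.2, 0.2, -0.1]
grip_width: 0.0855
```

Call:
{"method": "servo_tool", "body": {"increments": [0, -0.32, 0, 0, 0, 0, -0.6, 0, 0, 0, 0, -0.85, 0, 0, 0, 0, -1, 0, 0, 0, 0, -1, 0, 0, 0, 0, -1, 0, 0, 0]}}

```text
time_s: 44.75
tool_pos: [0.5484, -0.1921, 0.2045]
tcp_rot: [-3.139, -0.002, 1.569]
force: [0.6, 0.5, -0.2]
grip_width: 0.0851
```

Call:
{"method": "servo_tool", "body": {"increments": [0, -0.1, 0, 0.15, 0, 0, -0.1, 0, 0.2, 0, 0, -0.1, 0, 0.2, 0, 0, -0.1, 0, 0.2, 0]}}

```text
time_s: 45.15
tool_pos: [0.5493, -0.206, 0.1758]
tcp_rot: [-3.141, -0.001, 1.572]
force: [0.7, -0.5, -0.1]
grip_width: 0.0854
```

```bash
python3 shot.py w20
```

```text
[ 0.5492847  -0.20599955  0.17579622] [-3.14073825e+00 -8.08364636e-04  1.57174524e+00] [ 0.72879147 -0.46568468 -0.06368383] 0.08542677947995993
```

View pics/w20.png

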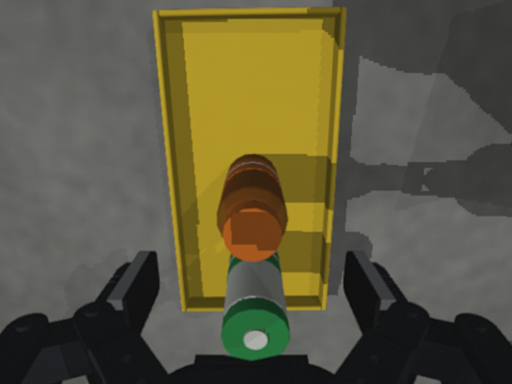

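Call:
{"method": "servo_tool", "body": {"increments": [0, -0.025, 0, 0.15, 0, 0, -0.025, 0, 0.3, 0, 0, -0.025, 0, 0.43, 0, 0, -0.025, 0, 0.51, 0, 0, -0.025, 0, 0.54, 0, 0, -0.025, 0, 0.54, 0, 0, -0.025, 0, 0.54, 0]}}

```text
time_s: 45.9
tool_pos: [0.5503, -0.2113, 0.0961]
tcp_rot: [3.14, 0.001, 1.571]
force: [0.1, -0.0, -0.7]
grip_width: 0.0856
```

Call:
{"method": "servo_tool", "body": {"increments": [0.1, 0.003, -0.003, 0.02, 0, 0.3, 0.003, -0.003, 0.02, 0, 0.5, 0.003, -0.003, 0.02, 0, 0.7, 0.003, -0.003, 0.02, 0, 0.8, 0.003, -0.003, 0.02, 0, 0.8, 0.003, -0.003, 0.02, 0, 0.8, 0.003, -0.003, 0.02, 0, 0.8, 0.003, -0.003, 0.02, 0], "squeeze": 40}}

```text
time_s: 46.7
tool_pos: [0.5495, -0.2108, 0.0926]
tcp_rot: [3.14, 0.0, 1.571]
force: [0.0, 0.1, 4.9]
grip_width: 0.0467
```

Call:
{"method": "servo_tool", "body": {"increments": [0.8, 0, 0, -0.08, 0, 0.8, 0, 0, -0.2, 0, 0.8, 0, 0, -0.37, 0, 0.8, 0, 0, -0.55, 0, 0.8, 0, 0, -0.7, 0, 0.8, 0, 0, -0.77, 0, 0.8, 0.08, 0, -0.77, 0, 0.8, 0.22, -0.03, -0.77, 0, 0.8, 0.38, -0.07, -0.77, 0, 0.8, 0.55, -0.12, -0.77, 0, 0.8, 0.73, -0.18, -0.77, 0, 0.8, 0.9, -0.24, -0.77, 0]}}

```text
time_s: 47.9
tool_pos: [0.5108, -0.0735, 0.205]
tcp_rot: [-3.137, -0.001, 1.571]
force: [0.7, -0.3, -2.0]
grip_width: 0.0469
```

Call:
{"method": "servo_tool", "body": {"increments": [0.8, 0.18, -0.06, 0, 0, 0.8, 0.36, -0.12, 0, 0, 0.8, 0.54, -0.18, 0, 0, 0.8, 0.72, -0.23, 0, 0, 0.8, 0.9, -0.272, 0, 0]}}

```text
time_s: 48.4
tool_pos: [0.4696, 0.0609, 0.2052]
tcp_rot: [-3.137, -0.0, 1.571]
force: [0.8, 0.4, -2.7]
grip_width: 0.0468
```

Call:
{"method": "servo_tool", "body": {"increments": [0.8, 0.18, 0, 0, 0, 0.8, 0.36, 0, 0, 0, 0.8, 0.54, 0, 0, 0, 0.8, 0.7, 0, 0, 0, 0.8, 0.82, 0, 0, 0, 0.8, 0.87, 0, 0, 0, 0.8, 0.87, 0, 0, 0, 0.8, 0.87, 0, 0, 0, 0.8, 0.87, 0, 0, 0]}}

```text
time_s: 49.3
tool_pos: [0.4719, 0.189, 0.207]
tcp_rot: [-3.141, 0.001, 1.57]
force: [0.8, 0.5, -2.7]
grip_width: 0.0467
```

Call:
{"method": "servo_tool", "body": {"increments": [0.8, 0, 0, 0.12, 0, 0.8, 0, 0, 0.26, 0, 0.8, 0, 0, 0.4, 0, 0.8, 0, 0, 0.52, 0, 0.8, 0, 0, 0.61, 0, 0.8, 0, 0, 0.67, 0, 0.8, 0, 0, 0.7, 0, 0.8, 0, 0, 0.71, 0, 0.8, 0, 0, 0.71, 0, 0.8, 0, 0, 0.71, 0]}}

```text
time_s: 50.3
tool_pos: [0.4729, 0.1901, 0.1018]
tcp_rot: [3.14, -0.0, 1.571]
force: [0.5, 0.2, -2.5]
grip_width: 0.0467
```

```bash
python3 shot.py w21; python3 - <<'E'
from h import *
im=vision.snapshot('side'); crop(im,160,180,180,200,3,'pics/s21.png')
E
```

```text
[0.47285807 0.19011092 0.10179521] [ 3.14015012e+00 -4.81310919e-04  1.57079830e+00] [ 0.49200778  0.17550551 -2.5304657 ] 0.0466700826470177
```

View pics/s21.png

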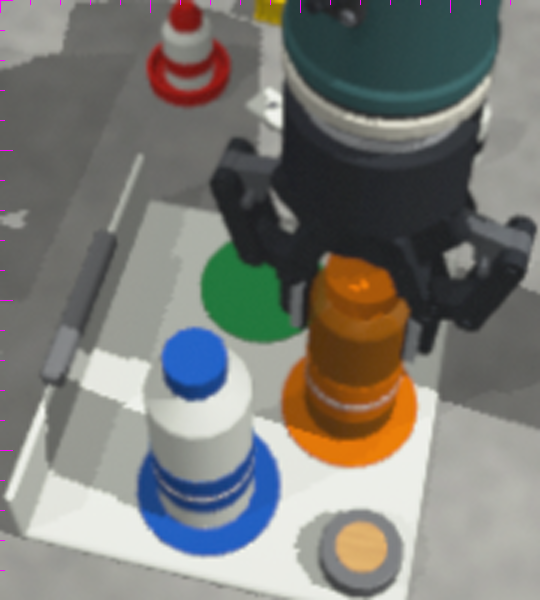

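Orange hangs about 4 mm above the middle of its mat. Lowering.

Call:
{"method": "servo_tool", "body": {"increments": [0.8, 0, 0, 0.01, 0, 0.8, 0, 0, 0.02, 0, 0.8, 0, 0, 0.027, 0, 0.8, 0, 0, 0.03, 0, 0.8, 0, 0, 0.03, 0]}}

```text
time_s: 50.9
tool_pos: [0.4725, 0.1901, 0.0976]
tcp_rot: [3.141, -0.0, 1.571]
force: [-2.4, -1.3, 5.8]
grip_width: 0.0465
```

Call:
{"method": "servo_tool", "body": {"increments": [0.4, 0, 0, 0, 0, 0.2, 0, 0, 0, 0, 0, 0, 0, 0, 0, 0, 0, 0, 0, 0, 0, 0, 0, 0, 0, 0, 0, 0, -0.1, 0, 0, 0, 0, -0.3, 0, 0, 0, 0, -0.55, 0, 0, 0, 0, -0.74, 0, 0, 0, 0, -0.74, 0]}}

```text
time_s: 51.9
tool_pos: [0.4754, 0.191, 0.2128]
tcp_rot: [3.132, -0.003, 1.571]
force: [0.2, 0.7, 1.3]
grip_width: 0.0855
```

```bash
python3 shot.py w22; python3 - <<'E'
from h import *
im=vision.snapshot('side'); crop(im,160,180,180,200,3,'pics/s22.png')
E
```

```text
[0.47541688 0.19097191 0.21280901] [ 3.13245644e+00 -3.12592658e-03  1.57076083e+00] [0.19495035 0.69609802 1.31538701] 0.08552671973310035
```

View pics/s22.png

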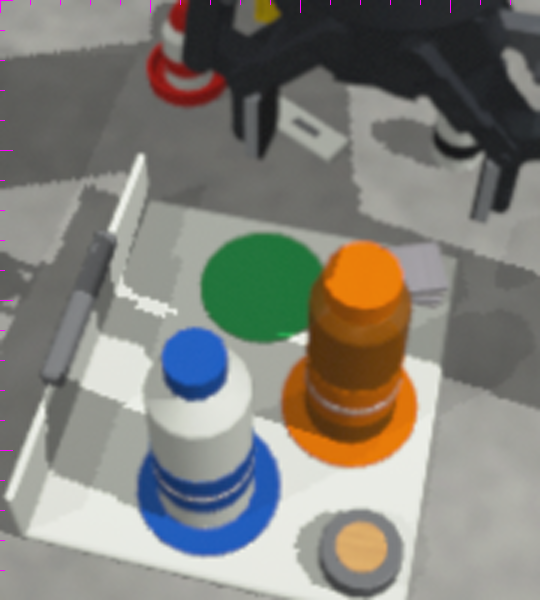

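Orange stands on its mat as before. Fetching green from TCP (0.552, −0.2905).

Call:
{"method": "servo_tool", "body": {"increments": [0, -0.15, 0, 0, 0, 0, -0.4, 0.05, 0, 0, 0, -0.7, 0.15, 0, 0, 0, -1, 0.25, 0, 0]}}

```text
time_s: 52.4
tool_pos: [0.5084, 0.0387, 0.2054]
tcp_rot: [-3.138, 0.0, 1.572]
force: [0.4, -0.4, 0.3]
grip_width: 0.0853
```

Call:
{"method": "servo_tool", "body": {"increments": [0, -0.32, 0.1, 0, 0, 0, -0.64, 0.2, 0, 0, 0, -1, 0.28, 0, 0]}}

```text
time_s: 52.7
tool_pos: [0.5496, -0.1061, 0.2052]
tcp_rot: [-3.138, -0.001, 1.571]
force: [-0.7, 0.7, -0.3]
grip_width: 0.0854
```

Call:
{"method": "servo_tool", "body": {"increments": [0, -0.32, 0, 0, 0, 0, -0.6, 0, 0, 0, 0, -0.85, 0, 0, 0, 0, -1, 0, 0, 0, 0, -1, 0, 0, 0, 0, -1, 0, 0, 0]}}

```text
time_s: 53.3
tool_pos: [0.5492, -0.254, 0.2053]
tcp_rot: [-3.138, -0.002, 1.569]
force: [0.3, 0.6, 0.0]
grip_width: 0.0857
```

Call:
{"method": "servo_tool", "body": {"increments": [0, -0.2, 0, 0.15, 0, 0, -0.22, 0, 0.2, 0, 0, -0.22, 0, 0.2, 0, 0, -0.22, 0, 0.2, 0, 0, -0.22, 0, 0.2, 0]}}

```text
time_s: 53.8
tool_pos: [0.5509, -0.2863, 0.1782]
tcp_rot: [3.141, 0.0, 1.572]
force: [-0.3, 0.8, 0.5]
grip_width: 0.0853
```

```bash
python3 shot.py w23
```

```text
[ 0.55087874 -0.28633067  0.17821602] [3.14075230e+00 6.36365713e-05 1.57186555e+00] [-0.31679269  0.79537184  0.45964175] 0.08533395369332664
```

View pics/w23.png

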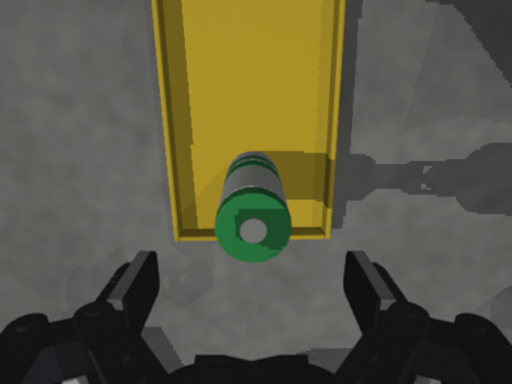

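Call:
{"method": "servo_tool", "body": {"increments": [0, -0.025, 0.003, 0.15, 0, 0, -0.025, 0.003, 0.3, 0, 0, -0.025, 0.003, 0.45, 0, 0, -0.025, 0.003, 0.55, 0, 0, -0.025, 0.003, 0.59, 0, 0, -0.025, 0.003, 0.59, 0, 0, -0.025, 0.003, 0.59, 0]}}

```text
time_s: 54.55
tool_pos: [0.5516, -0.2915, 0.0901]
tcp_rot: [3.14, 0.001, 1.571]
force: [0.9, -0.8, 0.2]
grip_width: 0.0851
```

Call:
{"method": "servo_tool", "body": {"increments": [0.1, 0.006, 0.002, 0.02, 0, 0.3, 0.006, 0.002, 0.02, 0, 0.5, 0.006, 0.002, 0.02, 0, 0.7, 0.006, 0.002, 0.02, 0, 0.8, 0.006, 0.002, 0.02, 0, 0.8, 0.006, 0.002, 0.02, 0, 0.8, 0.006, 0.002, 0.02, 0, 0.8, 0.006, 0.002, 0.02, 0], "squeeze": 40}}

```text
time_s: 55.35
tool_pos: [0.5516, -0.2905, 0.0867]
tcp_rot: [3.14, 0.001, 1.571]
force: [0.6, -0.7, 4.5]
grip_width: 0.0471
```

Call:
{"method": "servo_tool", "body": {"increments": [0.8, 0, 0, -0.08, 0, 0.8, 0, 0, -0.2, 0, 0.8, 0, 0, -0.37, 0, 0.8, 0, 0, -0.55, 0, 0.8, 0, 0, -0.7, 0, 0.8, 0, 0, -0.79, 0, 0.8, 0.08, 0, -0.79, 0, 0.8, 0.22, 0, -0.79, 0, 0.8, 0.4, 0, -0.79, 0, 0.8, 0.6, 0, -0.79, 0, 0.8, 0.8, 0, -0.79, 0, 0.8, 1, 0, -0.79, 0]}}

```text
time_s: 56.55
tool_pos: [0.5494, -0.1379, 0.2021]
tcp_rot: [-3.138, -0.002, 1.571]
force: [0.5, 0.5, -1.9]
grip_width: 0.0469
```

Call:
{"method": "servo_tool", "body": {"increments": [0.8, 0.18, -0.03, 0, 0, 0.8, 0.36, -0.06, 0, 0, 0.8, 0.54, -0.07, 0, 0, 0.8, 0.72, -0.07, 0, 0, 0.8, 0.9, -0.07, 0, 0]}}

```text
time_s: 57.05
tool_pos: [0.5386, -0.0034, 0.2022]
tcp_rot: [-3.138, -0.001, 1.571]
force: [1.6, -0.1, -1.7]
grip_width: 0.0476
```

Call:
{"method": "servo_tool", "body": {"increments": [0.8, 0.18, 0, 0, 0, 0.8, 0.36, 0, 0, 0, 0.8, 0.54, 0, 0, 0, 0.8, 0.7, 0, 0, 0, 0.8, 0.82, 0, 0, 0, 0.8, 0.9, 0, 0, 0, 0.8, 0.937, 0, 0, 0, 0.8, 0.937, 0, 0, 0, 0.8, 0.937, 0, 0, 0, 0.8, 0.937, 0, 0, 0]}}

```text
time_s: 58.05
tool_pos: [0.5406, 0.1345, 0.2044]
tcp_rot: [-3.141, 0.0, 1.57]
force: [-0.1, -0.4, -3.4]
grip_width: 0.047
```

Call:
{"method": "servo_tool", "body": {"increments": [0.8, 0, 0, 0.12, 0, 0.8, 0, 0, 0.26, 0, 0.8, 0, 0, 0.4, 0, 0.8, 0, 0, 0.52, 0, 0.8, 0, 0, 0.61, 0, 0.8, 0, 0, 0.68, 0, 0.8, 0, 0, 0.715, 0, 0.8, 0, 0, 0.73, 0, 0.8, 0, 0, 0.73, 0, 0.8, 0, 0, 0.73, 0]}}

```text
time_s: 59.05
tool_pos: [0.5413, 0.1355, 0.0958]
tcp_rot: [3.14, -0.0, 1.571]
force: [-0.6, -1.1, -0.9]
grip_width: 0.047
```

```bash
python3 shot.py w24; python3 - <<'E'
from h import *
im=vision.snapshot('side'); crop(im,160,180,180,200,3,'pics/s24.png')
E
```

```text
[0.54133218 0.13546412 0.09580397] [ 3.14013347e+00 -2.97997413e-04  1.57075038e+00] [-0.63298103 -1.08789758 -0.92529555] 0.04703400058256116
```

View pics/s24.png

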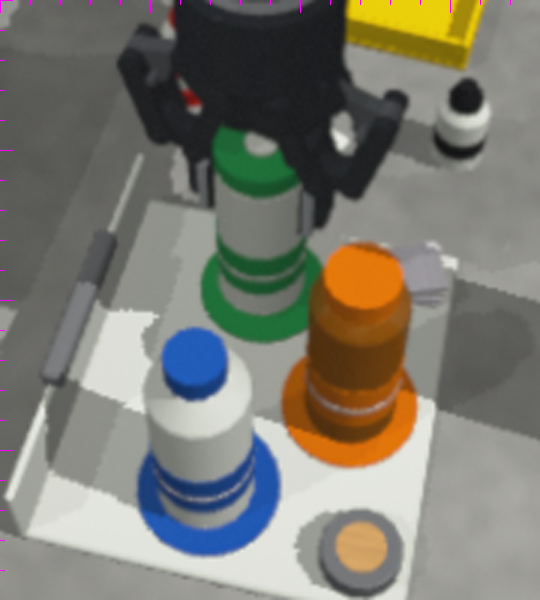

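Green is centred over its mat and clear of its neighbours. Lowering.

Call:
{"method": "servo_tool", "body": {"increments": [0.8, 0, 0, 0.01, 0, 0.8, 0, 0, 0.02, 0, 0.8, 0, 0, 0.027, 0, 0.8, 0, 0, 0.03, 0, 0.8, 0, 0, 0.03, 0]}}

```text
time_s: 59.65
tool_pos: [0.5409, 0.1354, 0.0917]
tcp_rot: [3.141, -0.0, 1.571]
force: [-1.8, -0.5, 6.1]
grip_width: 0.0473
```

Call:
{"method": "servo_tool", "body": {"increments": [0.4, 0, 0, 0, 0, 0.2, 0, 0, 0, 0, 0, 0, 0, 0, 0, 0, 0, 0, 0, 0, 0, 0, 0, 0, 0, 0, 0, 0, -0.1, 0, 0, 0, 0, -0.3, 0, 0, 0, 0, -0.55, 0, 0, 0, 0, -0.8, 0, 0, 0, 0, -1, 0, 0, 0, 0, -1, 0]}}

```text
time_s: 60.75
tool_pos: [0.5442, 0.136, 0.248]
tcp_rot: [3.13, -0.002, 1.571]
force: [1.0, 0.1, 1.0]
grip_width: 0.0857
```

Call:
{"method": "servo_tool", "body": {"increments": [0, 0, -0.2, -0.2, 0, 0, 0, -0.2, -0.5, 0, 0, 0, -0.2, -0.5, 0, 0, 0, -0.2, -0.5, 0, 0, 0, -0.2, -0.5, 0]}}

```text
time_s: 61.25
tool_pos: [0.5102, 0.1352, 0.3146]
tcp_rot: [-3.14, 0.0, 1.571]
force: [0.0, -0.6, -0.3]
grip_width: 0.0852
```

```bash
python3 shot.py w25; python3 - <<'E'
from h import *
im=vision.snapshot('side'); crop(im,160,150,200,200,4,'pics/s25.png')
im=vision.snapshot('top'); cv2.imwrite('pics/t25.png',im)
E
```

```text
[0.51015697 0.13516881 0.31461916] [-3.14024415e+00  2.79185197e-04  1.57063319e+00] [ 0.00316333 -0.5671537  -0.33203858] 0.0851729723894644
```

View pics/s25.png

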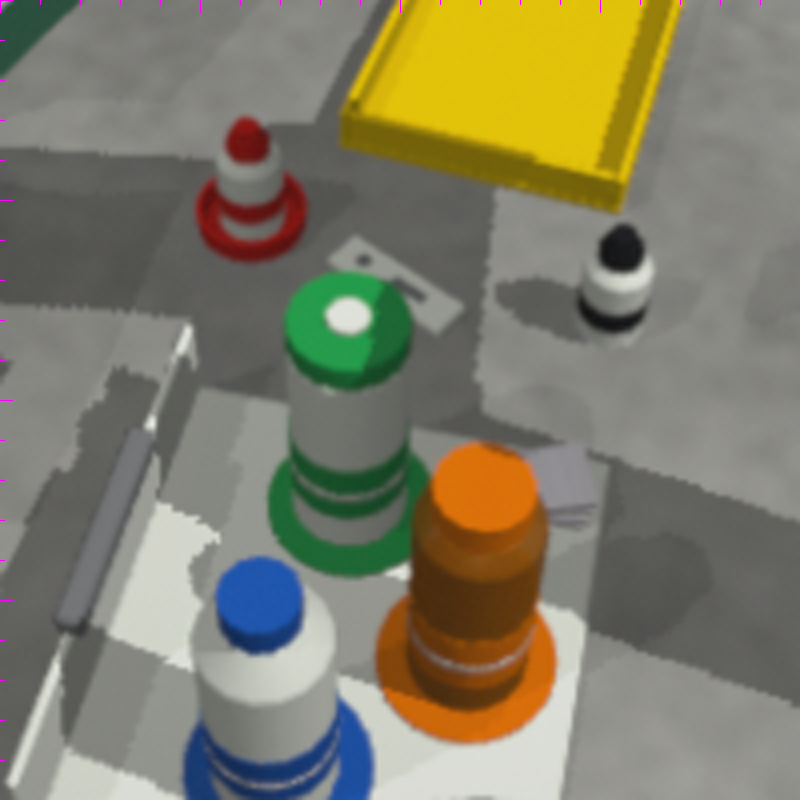

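View pics/w25.png

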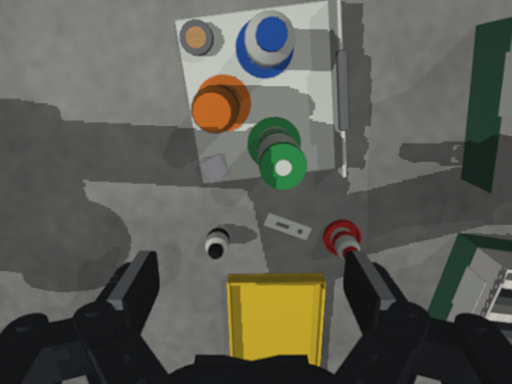

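Everything is upright. One numeric check: the caps in this view against the bare mats measured earlier with the same camera.

```bash
python3 - <<'E'
from h import *
import pickle
c,p,r=pickle.load(open('w25.pkl','rb'))
im=cv2.imread('pics/w25.png')
crop(im,175,0,150,200,4,'pics/w25c.png')
M=dict(blue=(.5253,.2576),orange=(.4729,.1914),green=(.539,.139))
for n,uv,z in [('blue',(271,33.5),.138),('orange',(211.5,111),.132),('green',(283.5,167.5),.13)]:
    x=onz(c,uv,z)[:2];print(n,x,(x-M[n])*1000)
c=pickle.load(open('w10.pkl','rb'))[0]
print(cam('side')[2])
# mats in top view before/after: top caps now
t=cv2.imread('pics/t25.png'); crop(t,120,150,160,110,5,'pics/t25c.png')
E
```

```text
blue [0.52607005 0.25615131] [ 0.77004928 -1.4486931 ]
orange [0.4723965  0.19106324] [-0.50349891 -0.33676281]
green [0.54095195 0.13638425] [ 1.95194912 -2.61574973]
[0.41369781 0.47918534 0.58241145]
```

View pics/w25c.png

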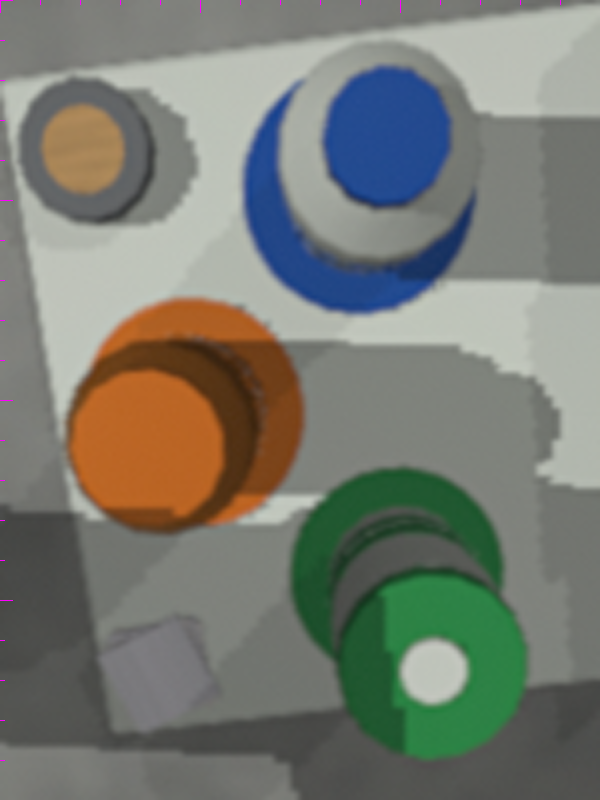

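View pics/t25c.png

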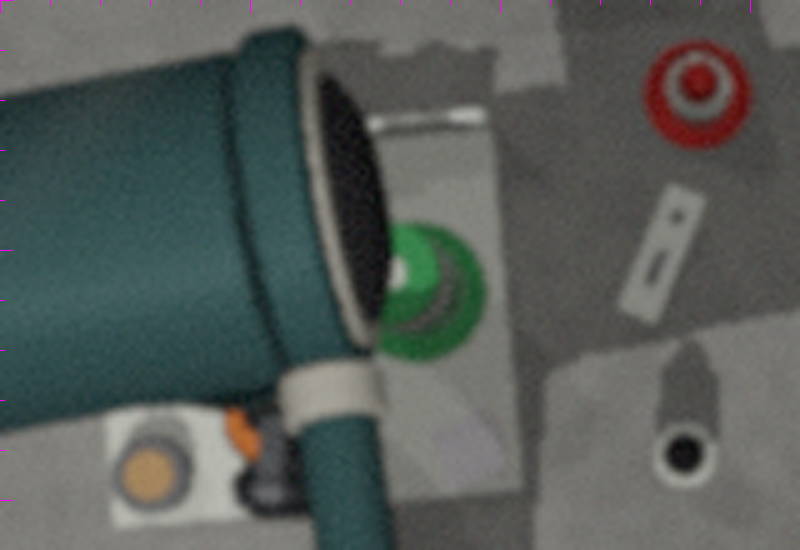

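Every tall bottle is within about 3.5 mm of its mat centre, the dropper is centred in the dish, the black dropper hasn't moved and the gripper touches nothing. Handing in.

```bash
python3 -c "
from plant import workorder
print(workorder.close_job())"
```

```text
the job is handed in; nothing more can be done
None
```

The job is done and handed in at about 61 s of robot time; it reports no verdict.

I moved green, orange and blue into the yellow tray and put the red-capped dropper in the red dish while all three stood there. Then I returned blue, orange and green to their mats.

**Last checks**
- **Tall bottles:** all are upright. Their caps lie about 1.6 mm (blue), 0.6 mm (orange) and 3.3 mm (green) from their mat centres, against the 12 mm limit. I measured both caps and mats with the wrist camera so its bias would cancel.
- **Red dropper:** upright on the dish floor, about 1 mm from the centre when I measured it after release. The final pictures show it still standing there.
- **Black dropper:** in the final top and side pictures it stands where it did at the start.
- **Gripper:** raised clear and open, with the force reading near zero.

**Disagreement:** the wrist camera read about 4 to 5 mm higher in y than the top camera, so I placed things by relative measurements. In the last top picture the arm hid blue and most of orange. I checked those two only in the wrist and side views.

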